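Stand up the fallen bottle and bring it under the cap sealer

TASK

First pull the sealer's sled (it has an orange grip) all the way back to the blue loading stop, then stand the fallen bottle upright on the table and let go of it. After that take it again and set it gently down, without dropping it, in the sled's round pocket while the sled is still at the loading stop, and let go. Finally slide the sled until the bottle stands centred under the white sealing head and leave it there; do not bump the head or disturb the other bottles on the way.

Things in the scene. Friction and masses are not known exactly. Their poses are not given: they have to be found in the camera images.
- station: fixed sealing station: an aluminium base plate 110 x 370 mm with two rails along its own y axis, a blue loading stop at its -y end and a grey stop at its +y end. Origin on the table, under the track's centre line. The sled's own axes are parallel to the station's
- sled (a joint): position of the sled along the station's y axis, 0 at the blue loading stop, growing towards +y to 0.23 m at the grey stop. Stays where it is left (friction about 1.5 N)
- pocket (a point): centre of the floor of the sled's round pocket, where the bottle stands; axes of the station. At joint 0 it lies 100 mm from the station's origin along its -y. 32 mm above the table. Pocket: 64 mm inner diameter, grey rim 7 mm above its green floor and 74 mm outer diameter, on a cream plate 100 x 80 mm
- grip_top (a point): centre of the top of the sled's orange grip, 81 mm above the table; axes of the station. An upright block 30 mm (x) by 16 mm (y, along the track), free from 29 mm above the table up, on a 26 mm wide cream arm; it stands 135 mm from the pocket's centre towards the station's -x (the robot's side)
- head: white sealing head, fixed, 88 mm in diameter, underside 162 mm above the table (a bottle in the pocket reaches 135 mm), top 276 mm; its post stands 125 mm beyond it (+x). Its place along the track differs each time: 150 to 200 mm from the pocket's place at the loading stop. Origin: on the table, under the head's axis; axes of the station. A yellow pointer on the far side marks the axis
- head_axis (a point): point on the head's vertical axis, 32 mm above the table, just where the pocket's centre has to come; axes of the station
- bottle: the fallen bottle: amber, pink label, black cap, lying on its side on the table at the start. Body 54 mm in diameter up to 72 mm from its underside, cap 44 mm in diameter from 79 to 103 mm. Mass about 120 g. Origin: centre of its underside; z is its axis, pointing to the cap
- other0: amber bottle with pink label and black cap, the same as the fallen one (54 mm diameter, 103 mm tall), standing; a bystander. Origin: centre of its underside; z is its axis
- other1: amber bottle with pink label and black cap, the same as the fallen one (54 mm diameter, 103 mm tall), standing; a bystander. Origin: centre of its underside; z is its axis
- other2: amber bottle with pink label and black cap, the same as the fallen one (54 mm diameter, 103 mm tall), standing; a bystander. Origin: centre of its underside; z is its axis
- other3: amber bottle with pink label and black cap, the same as the fallen one (54 mm diameter, 103 mm tall), standing; a bystander. Origin: centre of its underside; z is its axis

How it is judged:
By the outcome, as a careful person would: the job done as asked, in the order asked, and still so for the second after the job is handed in, with the robot touching nothing.
It also fails if it takes over 72 s, if anything falls off the work surface, if the arm or the gripper's body presses on something with over 40 N, if the wrist force passes 120 N, or if a joint passes its speed limit or range.

ROBOT

A 7-joint arm with a two-finger parallel gripper is mounted at the origin on the work surface. World frame = base frame: x ahead of the robot, y to its left, z up, the work surface at z = 0. Lengths are in m, angles in rad, forces in N, time in s.
With the tool pointing down it reaches from about 0.4 to 0.925 m from the base axis. Payload 5.6 kg.
Tool frame: the origin (TCP) lies at the very end of the fingers, on their centre line; the grasp point (between the pads) lies r.hold_point_z behind it (r.hold_point_z is the distance from the TCP to the grasp point, in m); x points along the fingers, z is the direction in which the jaws open and shut, and the axes are right-handed (so a half turn about x gives the same grasp; the last joint's range is limited). The gripper opens to 85 mm and grips with 20 to 120 N. Pads are 22 mm wide; open, the fingers measure 114 mm over their backs; the gripper's body (76 mm by 85 mm) begins 54 mm behind the grasp point. The pads swing forward as they close: fully open they stand 13 mm farther back than shut.
Start: joints at [1.246, 0.468, -0.012, 1.603, 0.006, 1.071, -0.056], TCP at [0.181, -0.624, 0.231] pointing down, gripper open.
Joint ranges: [-2.53, 2.53], [-0.31, 2.02], [-1.57, 1.55], [0.28, 2.44], [-1.29, 4.43], [0.15, 1.84], [-2.92, 2.92]. Speed limits (rad/s): [2.57, 2.57, 3.14, 3.14, 3.14, 3.14, 3.14].

INTERFACE

Orientations are given as a rotation vector (axis times angle).
In Python, from cell import r gives the robot as it stands. The module is installed in compiled form; this text tells all that it offers.
- The arm moves only by the tool step_arm, never from a script. Its argument "targets" is a list of rows, each a list of 3 entries, a list of its own where there are three numbers: the finger opening in cm, from 0 to 8.54, then the shift along the tool's x, y, z in cm, then the turn about the tool's x in rad. In form: [[grip, [dx, dy, dz], yaw], ...]. A call has exactly 5 rows; each row is the pose to reach, as a shift and turn from the pose measured when the call began, along the tool's axes at that moment; what a row does not reach only later rows make up. A row lasts 1/12 s, in which the tool goes at most 41.7 mm and 7.16 degrees, less where a joint would pass 70% of its speed; a pose out of reach is approached as far as the arm can. A call with a gripper value outside its range is refused whole. The fingers move at their own pace and stop on an object; "squeeze" is the grip in N (left out, the last holds). Time passes only in rows, so rows that repeat a pose let the fingers close, or fill a call up. It gives the time, the measured TCP pose, the force and the opening at its end, in the units of the state.
- r.get_state(): the state, without advancing time (a new reading comes with each control period).
- r.camera(name): name is "scene" or "side" or "wrist"; returns the picture (400x640x3 uint8, blue, green, red); there is no depth.
- r.camera_params(name): a dict with "camera_matrix" (3x3 intrinsics, pixels), "pose" (4x4, takes a point from camera to world coordinates). Camera axes: x right, y down, z forward; pixel columns grow to the right and rows downward; lengths in m; the calibration is good to about 2 mm. The wrist camera is an equidistant fisheye: a pixel r from the principal point sees the ray r / f radians off the axis. A picture is of the moment at which its call begins: read the wrist's pose just before it. camera_params takes no time and is no camera call; for the wrist camera it gives the pose at the moment of the call.
- r.hand_in(): hands the job in, once; it reports no verdict.
The state is a dict: "t": time; "joint_positions": joint angles; "qd": joint speeds; "effort": joint torques, N m; "tcp_pos": TCP position; "eef_rot": TCP orientation; "wrist_force": force on the tool from outside, world axes, zero at the start; "wrist_torque": the same for the moment, N m; "finger_gap": finger opening in m.
Only numpy, scipy, OpenCV 4.12 (cv2) and the standard library are available. Lean on these libraries where they do the work, as an engineer would, in place of code of your own. Each camera call takes 0.05 s, during which the arm holds its last target. There are 200 camera calls.

## Working session

There is one attempt and no reset: what is moved stays moved. The work goes in short steps, Python scripts to look and compute and a tool call to move; the robot and the scene stay as the last step left them, time stands still between calls to the robot, and variables do not carry over. Pictures are saved under pics/ and viewed, about 8 in all and at most 12, crops included, and the job is handed in when it is done.

Besides the shell and the picture viewer there is one more tool, called by a JSON object that holds its "method" and its "body". step_arm: Moves the arm, as the interface text tells. Its arguments: {"type":"object","properties":{"targets":{"type":"array"},"squeeze":{"type":"number"}},"required":["targets"]}

```bash
mkdir -p pics; python3 - <<'E'
from cell import r
import cv2,numpy as np
s=r.get_state();print(s['t'],s['tcp_pos'],s['eef_rot'],s['finger_gap'],r.hold_point_z)
for n in("scene","side","wrist"):
    p=r.camera_params(n);print(n,p['camera_matrix'].tolist(),np.round(p['pose'],4).tolist())
    im=r.camera(n);cv2.imwrite(f"pics/{n}0.png",im)
E
```

```text
0.0 [ 0.18053749 -0.62384142  0.23033566] [ 1.00019366  1.33095906 -0.99860448] 0.08534976948273383 0.0187
scene [[505.4801462896607, 0.0, 326.3020919000312], [0.0, 505.4801462896607, 199.18971294645505], [0.0, 0.0, 1.0]] [[0.8516, 0.4196, -0.3142, 1.0002], [0.5242, -0.6856, 0.5052, -0.7083], [-0.0034, -0.5949, -0.8038, 1.2319], [0.0, 0.0, 0.0, 1.0]]
side [[393.3860907396715, 0.0, 314.1838282729629], [0.0, 393.3860907396715, 196.64813391123877], [0.0, 0.0, 1.0]] [[-0.832, -0.2759, 0.4813, 0.0464], [-0.5546, 0.3915, -0.7342, 0.8068], [0.0142, -0.8778, -0.4788, 0.5794], [0.0, 0.0, 0.0, 1.0]]
wrist [[309.70691628693146, 0.0, 319.98490387570564], [0.0, 309.70691628693146, 200.04027582632474], [0.0, 0.0, 1.0]] [[0.2776, -0.9192, -0.2793, 0.2514], [-0.9607, -0.2662, -0.0788, -0.6069], [-0.0019, 0.2902, -0.957, 0.3728], [0.0, 0.0, 0.0, 1.0]]
```

View pics/scene0.png

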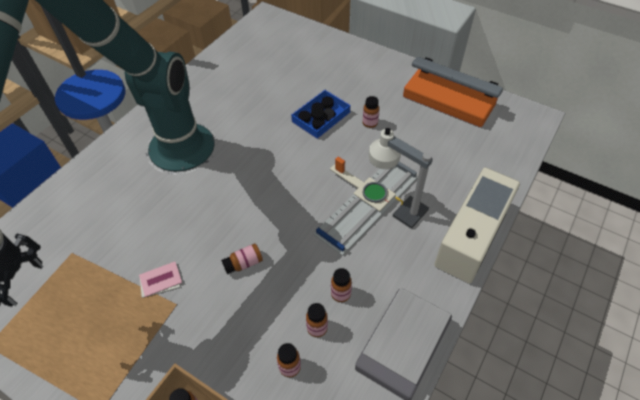

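View pics/side0.png

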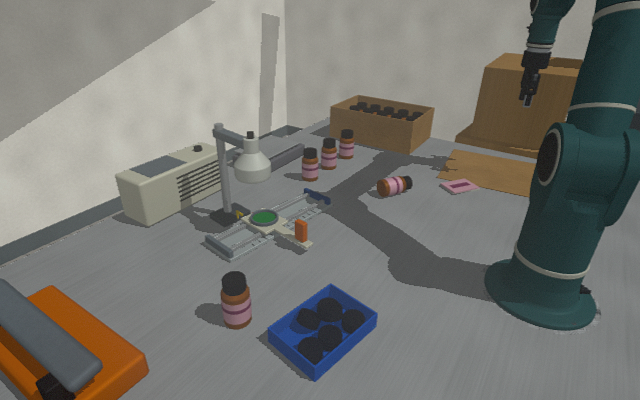

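The views show the station with sled partly along the track (scene: green pocket at (375,192), grip at (340,163), blue stop at (330,238)). The fallen bottle is at (243,258) with its cap to the left. One bystander stands at (371,110) and three at about (340,285), (317,320) and (289,360).

```bash
cat > h.py <<'E'
import cv2,numpy as np
from cell import r
def ray(p,u,v,fish=False):
    K=p['camera_matrix'];T=np.array(p['pose'])
    x=(np.asarray(u,float)-K[0][2])/K[0][0];y=(np.asarray(v,float)-K[1][2])/K[1][1]
    if fish:
        t=np.hypot(x,y)+1e-12;d=np.stack([np.sin(t)*x/t,np.sin(t)*y/t,np.cos(t)],-1)
    else: d=np.stack([x,y,np.ones_like(x)],-1)
    return T[:3,3],d@T[:3,:3].T
def onz(p,u,v,z,fish=False):
    o,d=ray(p,u,v,fish);return o+d*((z-o[2])/d[...,2])[...,None]
def tri(rays):
    A=0;b=0
    for o,d in rays:
        d=d/np.linalg.norm(d);M=np.eye(3)-np.outer(d,d);A=A+M;b=b+M@o
    return np.linalg.solve(A,b)
HSV=dict(green=((50,90,40),(85,255,255)),orange=((5,170,120),(16,255,255)),blue=((105,130,50),(125,255,255)),yellow=((20,150,120),(32,255,255)),pink=((150,40,90),(179,160,255)),black=((0,0,0),(179,255,45)))
def blobs(im,c,amin=15,roi=None):
    m=cv2.inRange(cv2.cvtColor(im,cv2.COLOR_BGR2HSV),*HSV[c])
    if roi: k=np.zeros_like(m);k[roi[1]:roi[3],roi[0]:roi[2]]=255;m&=k
    cs,_=cv2.findContours(m,cv2.RETR_EXTERNAL,cv2.CHAIN_APPROX_NONE)
    return sorted([c for c in cs if cv2.contourArea(c)>=amin],key=cv2.contourArea,reverse=True)
def cen(c):
    m=cv2.moments(c);return m['m10']/m['m00'],m['m01']/m['m00']
def axes():
    from scipy.spatial.transform import Rotation as R
    s=r.get_state();return s,R.from_rotvec(s['eef_rot']).as_matrix()
E
python3 - <<'E'
from h import *
P={n:r.camera_params(n) for n in("scene","side")}
im={n:cv2.imread(f"pics/{n}0.png") for n in P}
for n in P:
    print(n)
    for c,z in(("green",.032),("orange",.06),("blue",.02),("yellow",.032),("pink",.027),("black",.1)):
        for b in blobs(im[n],c)[:12]:
            u,v=cen(b);print(c,cv2.contourArea(b),cv2.boundingRect(b),np.round((u,v),1),np.round(onz(P[n],u,v,z),3)[:2])
# contact sheet
a=cv2.resize(im["scene"][120:290,200:450],None,fx=3,fy=3,interpolation=cv2.INTER_CUBIC);cv2.imwrite("pics/crop_scene.png",a)
E
```

```text
scene
green 226.0 (365, 184, 20, 16) [374.4 191.5] [0.639 0.145]
orange 1474.5 (405, 70, 87, 50) [448.4  96.6] [0.668 0.613]
orange 46.0 (336, 158, 8, 13) [338.6 162.6] [0.501 0.166]
blue 3074.5 (0, 124, 60, 83) [ 22.3 163.5] [-0.366 -0.328]
blue 2522.0 (55, 70, 70, 49) [89.6 94.3] [-0.428  0.01 ]
blue 1478.0 (292, 91, 58, 47) [320.5 113.4] [0.319 0.353]
blue 102.0 (317, 229, 27, 21) [330.3 239.2] [ 0.61 -0.06]
pink 803.0 (140, 262, 42, 34) [160.  278.5] [ 0.289 -0.405]
pink 288.5 (235, 245, 23, 24) [246.5 256.2] [ 0.445 -0.231]
pink 121.5 (331, 286, 20, 15) [340.2 294.5] [ 0.722 -0.195]
pink 109.5 (306, 322, 22, 14) [316.4 330.1] [ 0.721 -0.309]
pink 99.5 (363, 112, 16, 14) [369.3 119.3] [0.478 0.409]
pink 97.0 (278, 363, 22, 13) [289.5 370.8] [ 0.72  -0.427]
black 2441.5 (36, 0, 79, 76) [79.8 21.3] [-0.675  0.229]
black 2194.0 (0, 21, 77, 135) [31.1 79.5] [-0.56  -0.089]
black 2070.5 (130, 53, 64, 85) [168.8  99.7] [-0.093  0.079]
black 1497.5 (95, 19, 58, 54) [128.4  50. ] [-0.393  0.199]
black 1023.5 (0, 236, 40, 70) [ 13.6 262. ] [-0.02  -0.584]
black 936.5 (540, 162, 100, 49) [
[... 948 characters left out ...]
6, 14) [329.  159.4] [ 0.712 -0.301]
pink 118.0 (339, 143, 15, 13) [346.5 149.5] [ 0.708 -0.42 ]
black 1305.0 (570, 13, 49, 93) [592.7  55.6] [ 0.019 -3.139]
black 1291.5 (524, 123, 39, 101) [543.8 171.4] [ 0.062 -0.447]
black 813.0 (519, 51, 32, 55) [531.7  72.8] [ 0.313 -2.063]
black 593.0 (36, 373, 39, 27) [ 52.9 388.7] [0.517 0.715]
black 510.5 (527, 0, 48, 45) [550.8  10.8] [  1.007 -10.012]
black 369.0 (567, 132, 63, 86) [606.5 184.3] [-0.093 -0.454]
black 161.5 (566, 109, 19, 21) [574.1 117.2] [ 0.026 -1.129]
black 133.0 (595, 0, 41, 13) [604.5   3.7] [  0.08  -16.122]
black 33.0 (530, 0, 7, 11) [532.7   4.2] [  1.833 -13.485]
black 24.5 (580, 285, 10, 9) [583.7 291.1] [-0.063  0.087]
```

View pics/crop_scene.png

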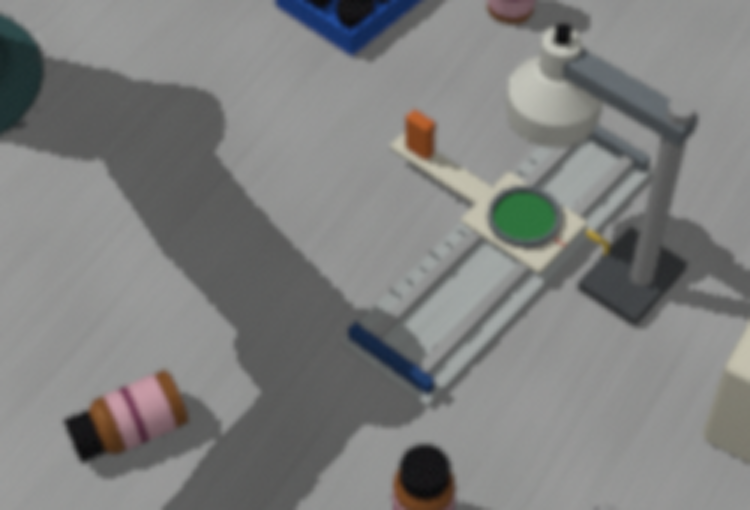

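The crop shows the fallen bottle's cap pointing to the lower left. The sled lies near the head, with the yellow pointer at about scene (399,200).

```bash
python3 - <<'E'
from h import *
P={n:r.camera_params(n) for n in("scene","side")}
im={n:cv2.imread(f"pics/{n}0.png") for n in P}
T=lambda a,b:tri([ray(P["scene"],*a),ray(P["side"],*b)])
g=T((338.6,162.6),(302.7,227.4));p=T((374.4,191.5),(263.7,217));print("grip",g,"pocket",p,"yaw",np.degrees(np.arctan2(*(p-g)[1::-1])))
print("label",T((246.5,256.2),(395,184.5)))
for n,roi in(("scene",(385,185,415,215)),("side",(215,195,260,235))):
    for b in blobs(im[n],"yellow",1,roi): print(n,cv2.boundingRect(b),np.round(onz(P[n],*cen(b),.032),3))
# fallen bottle's cap
m=blobs(im["scene"],"black",10,(215,245,245,280));
for b in m: print("cap",cen(b),cv2.boundingRect(b),onz(P["scene"],*cen(b),.027))
for b in blobs(im["side"],"black",5,(395,165,425,200)): print("capside",cen(b),onz(P["side"],*cen(b),.027))
s,R=axes();print(R.round(3))
W=lambda d:(R.T@np.array(d)*100).round(2)
print("to bottle",W(np.array([.44,-.24,.26])-s['tcp_pos']))
print(W([0,1,0]),W([1,0,0]))
E
```

```text
grip [0.50231331 0.16162306 0.0648061 ] pocket [0.6396815  0.14241596 0.03573646] yaw -7.959608521165027
label [ 0.4401596  -0.2352422   0.03259226]
side (239, 212, 4, 4) [0.706 0.158 0.032]
cap (228.1080586080586, 265.3260073260073) (223, 258, 12, 15) [ 0.41925409 -0.27927654  0.027     ]
[[-0.     0.961  0.278]
 [ 0.001  0.278 -0.961]
 [-1.    -0.    -0.001]]
to bottle [ -2.91  35.59 -29.67]
[  0.13  27.8  -96.06] [-5.000e-02  9.606e+01  2.780e+01]
```

{"method": "step_arm", "body": {"targets": [[8.5,[-0.6,3.2,-2.6],0],[8.5,[-1.2,6.4,-5.3],0],[8.5,[-1.8,9.6,-8],0],[8.5,[-2.4,12.8,-10.6],0],[8.5,[-3,16,-13.3],0]], "squeeze": 20}}

```text
t: 0.57
tcp_pos: [0.2969, -0.4516, 0.2604]
eef_rot: [1.0, 1.331, -0.999]
wrist_force: [1.5, -1.3, 0.8]
finger_gap: 0.085
```

{"method": "step_arm", "body": {"targets": [[8.5,[0,3.2,-2.6],0],[8.5,[0,6.4,-5.3],0],[8.5,[0,9.6,-8],0],[8.5,[0,12.8,-10.6],0],[8.5,[0,16,-13.3],0]]}}

```text
t: 0.98
tcp_pos: [0.4133, -0.2789, 0.2607]
eef_rot: [1.0, 1.33, -0.999]
wrist_force: [1.4, -0.4, -1.3]
finger_gap: 0.0847
```

```bash
python3 - <<'E'
from h import *
s,R=axes();print(s['t'],s['tcp_pos'],R.round(3).tolist(),np.round(s['wrist_force'],2))
p=r.camera_params("wrist");im=r.camera("wrist");cv2.imwrite("pics/w1.png",im)
np.save("w1.npy",p['pose'])
for c,z in(("pink",.045),("black",.04),("green",.032),("orange",.081)):
    for b in blobs(im,c,60)[:5]: print(c,cv2.contourArea(b),np.round(cen(b),0),np.round(onz(p,*cen(b),z,True),3))
E
```

```text
0.9833 [ 0.41333737 -0.27892199  0.26074015] [[-0.001, 0.961, 0.278], [0.001, 0.278, -0.961], [-1.0, -0.0, -0.001]] [ 1.45 -0.41 -1.31]
pink 1870.5 [377. 270.] [ 0.306 -0.392  0.045]
pink 1725.0 [291. 133.] [ 0.448 -0.237  0.045]
pink 276.5 [477.   5.] [ 0.679 -0.409  0.045]
pink 102.5 [607. 132.] [ 0.62  -0.707  0.045]
black 33957.5 [319. 351.] [ 0.138 -0.36   0.04 ]
black 1157.0 [616. 162.] [ 0.587 -0.765  0.04 ]
black 865.0 [622. 116.] [ 0.665 -0.746  0.04 ]
black 465.5 [626.  20.] [ 0.847 -0.717  0.04 ]
black 435.5 [323. 164.] [ 0.422 -0.283  0.04 ]
orange 138.5 [311. 155.] [ 0.435 -0.265  0.081]
orange 85.0 [41. 41.] [0.507 0.156 0.081]
orange 61.5 [268. 117.] [ 0.462 -0.212  0.081]
```

View pics/w1.png

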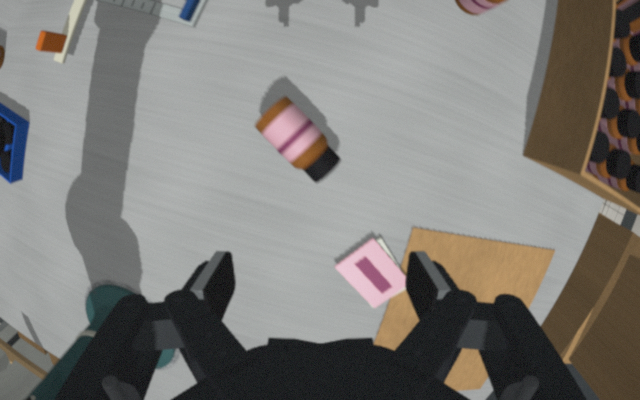

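The fallen bottle is at about (300,135) px, with its cap at (323,164). The sled's grip shows at the upper left, at (50,41). The wrist camera sits 7 cm off the fingers, so I'll need it on the robot's side when working near the head.

{"method": "step_arm", "body": {"targets": [[8.5,[0.5,1.8,-3.3],0],[8.5,[1,3.6,-6.6],0],[8.5,[1.5,5.4,-9.9],0],[8.5,[2,7.2,-13.2],0],[8.5,[2.5,9,-16.5],0]]}}

```text
t: 1.45
tcp_pos: [0.4571, -0.0846, 0.2369]
eef_rot: [0.996, 1.335, -0.986]
wrist_force: [1.0, -0.2, -1.2]
finger_gap: 0.085
```

{"method": "step_arm", "body": {"targets": [[8.5,[0.5,1.8,-3.3],0],[8.5,[1,3.6,-6.6],0],[8.5,[1.5,5.4,-9.9],0],[8.5,[2,7.2,-13.2],0],[8.5,[2.5,9,-16.5],0]]}}

```text
t: 1.87
tcp_pos: [0.4957, 0.1009, 0.2128]
eef_rot: [0.996, 1.334, -0.986]
wrist_force: [0.8, -0.5, 1.3]
finger_gap: 0.0849
```

```bash
python3 - <<'E'
from h import *
s,R=axes();print(s['t'],s['tcp_pos'],R.round(3).tolist(),np.round(s['joint_positions'],3))
p=r.camera_params("wrist");im=r.camera("wrist");cv2.imwrite("pics/w2.png",im)
for c,z in(("green",.032),("orange",.081),("blue",.02),("yellow",.032)):
    for b in blobs(im,c,20)[:5]: print(c,cv2.contourArea(b),np.round(cen(b),0),np.round(onz(p,*cen(b),z,True),4))
E
```

```text
1.8667 [0.4957388  0.10086    0.21275657] [[0.003, 0.957, 0.288], [0.005, 0.288, -0.957], [-1.0, 0.004, -0.004]] [ 0.153  0.293 -0.489  1.946  0.164  0.937 -1.693]
green 1937.0 [324.  42.] [0.6362 0.137  0.032 ]
orange 1903.5 [12. 39.] [0.5836 0.5561 0.081 ]
orange 479.5 [260. 156.] [0.5112 0.1592 0.081 ]
orange 80.5 [525. 275.] [ 0.4684 -0.1708  0.081 ]
orange 66.0 [588. 100.] [ 0.6923 -0.1666  0.081 ]
orange 56.0 [ 68. 141.] [0.4708 0.391  0.081 ]
blue 4342.0 [116. 236.] [0.3372 0.3483 0.02  ]
blue 662.0 [478. 128.] [ 0.6079 -0.0609  0.02  ]
```

View pics/w2.png

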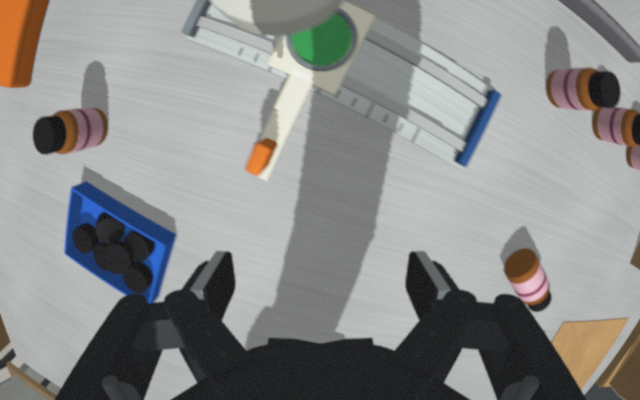

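The view shows the grip at (260,156), the blue stop at (478,128) and the green pocket at (322,42), partly hidden by the head. I'll turn by 1.99 rad so the jaws straddle the grip along station x, with the camera on the -y side.

{"method": "step_arm", "body": {"targets": [[8.5,[0,0.6,-1.1],0.12],[8.5,[0,1.2,-2.2],0.24],[8.5,[0,1.8,-3.3],0.36],[8.5,[0,2.4,-4.4],0.48],[8.5,[0,2.7,-5.3],0.6]]}}

```text
t: 2.33
tcp_pos: [0.5063, 0.1688, 0.213]
eef_rot: [1.439, 1.058, -1.422]
wrist_force: [-0.3, 0.0, 0.7]
finger_gap: 0.0847
```

{"method": "step_arm", "body": {"targets": [[8.5,[0,0,0],0.12],[8.5,[0,0,0],0.24],[8.5,[0,0,0],0.36],[8.5,[0,0,0],0.48],[8.5,[0,0,0],0.6]]}}

```text
t: 2.75
tcp_pos: [0.5062, 0.1683, 0.2126]
eef_rot: [1.848, 0.646, -1.836]
wrist_force: [-0.0, 0.3, 0.2]
finger_gap: 0.0849
```

{"method": "step_arm", "body": {"targets": [[8.5,[0,0,0],0.12],[8.5,[0,0,0],0.24],[8.5,[0,0,0],0.36],[8.5,[0,0,0],0.48],[8.5,[0,0,0],0.6]]}}

```text
t: 3.17
tcp_pos: [0.5051, 0.1663, 0.2091]
eef_rot: [2.026, 0.36, -2.054]
wrist_force: [-0.5, 0.4, -0.7]
finger_gap: 0.085
```

```bash
python3 - <<'E'
from h import *
s,R=axes();print(s['t'],s['tcp_pos'],R.round(3).tolist(),np.round(s['joint_positions'],3))
p=r.camera_params("wrist");im=r.camera("wrist");cv2.imwrite("pics/w3.png",im)
for c,z in(("green",.032),("orange",.081),("blue",.02),("yellow",.032)):
    for b in blobs(im,c,20)[:5]: print(c,cv2.contourArea(b),np.round(cen(b),0),np.round(onz(p,*cen(b),z,True),4),np.round(onz(p,*np.array(cv2.minAreaRect(b)[0]),z,True),4))
    if c in("blue",):
        b=blobs(im,c,20)
        for q in b[:3]: print([np.round(onz(p,*v,.02,True)[:2],3).tolist() for v in cv2.boxPoints(cv2.minAreaRect(q))])
E
```

```text
3.1667 [0.50505408 0.16627738 0.20911948] [[-0.015, 0.334, -0.942], [0.006, -0.942, -0.334], [-1.0, -0.011, 0.012]] [-0.937  0.343  0.693  1.941 -0.277  0.964 -2.911]
green 2315.5 [205. 116.] [0.6401 0.1386 0.032 ] [0.6405 0.1387 0.032 ]
orange 978.0 [167. 385.] [0.6204 0.5218 0.081 ] [0.6154 0.5322 0.081 ]
orange 633.5 [317. 181.] [0.5084 0.1555 0.081 ] [0.5081 0.1554 0.081 ]
blue 1279.0 [380. 308.] [0.366  0.3057 0.02  ] [0.3543 0.3185 0.02  ]
blue 201.0 [632. 293.] [-0.2463  0.1649  0.02  ] [-0.251   0.1638  0.02  ]
[[0.393, 0.372], [0.37, 0.249], [0.315, 0.27], [0.333, 0.405]]
[[-0.226, 0.208], [-0.222, 0.118], [-0.282, 0.118], [-0.288, 0.213]]
```

Joint 7 is near its limit, because yaw + lowers q7. I'll turn the other way by 2.67 rad, which gives the same jaw axis.

{"method": "step_arm", "body": {"targets": [[8.5,[0,0,0],-0.12],[8.5,[0,0,0],-0.24],[8.5,[0,0,0],-0.36],[8.5,[0,0,0],-0.48],[8.5,[0,0,0],-0.6]]}}

```text
t: 3.63
tcp_pos: [0.5056, 0.166, 0.2097]
eef_rot: [1.646, 0.854, -1.665]
wrist_force: [0.2, -0.7, 0.2]
finger_gap: 0.0844
```

{"method": "step_arm", "body": {"targets": [[8.5,[0,0,0],-0.12],[8.5,[0,0,0],-0.24],[8.5,[0,0,0],-0.36],[8.5,[0,0,0],-0.48],[8.5,[0,0,0],-0.6]]}}

```text
t: 4.05
tcp_pos: [0.5055, 0.1658, 0.2096]
eef_rot: [1.218, 1.213, -1.23]
wrist_force: [-1.2, 0.8, 0.2]
finger_gap: 0.085
```

{"method": "step_arm", "body": {"targets": [[8.5,[0,0,0],-0.12],[8.5,[0,0,0],-0.24],[8.5,[0,0,0],-0.36],[8.5,[0,0,0],-0.48],[8.5,[0,0,0],-0.6]]}}

```text
t: 4.47
tcp_pos: [0.5054, 0.1655, 0.2095]
eef_rot: [0.763, 1.446, -0.768]
wrist_force: [0.2, -0.2, 0.9]
finger_gap: 0.0849
```

{"method": "step_arm", "body": {"targets": [[8.5,[0,0,0],-0.12],[8.5,[0,0,0],-0.24],[8.5,[0,0,0],-0.36],[8.5,[0,0,0],-0.48],[8.5,[0,0,0],-0.6]]}}

```text
t: 4.88
tcp_pos: [0.5054, 0.1653, 0.2096]
eef_rot: [0.294, 1.564, -0.292]
wrist_force: [0.5, -0.0, -0.5]
finger_gap: 0.085
```

```bash
python3 - <<'E'
from h import *
s,R=axes();print(s['t'],s['tcp_pos'],R.round(3).tolist(),np.round(s['joint_positions'],3))
print("tool y dir",np.degrees(np.arctan2(R[1,1],R[0,1])), "to grip",(R.T@(np.array([.508,.158,.035])-s['tcp_pos'])*100).round(2))
E
```

```text
4.8833 [0.50537589 0.16530656 0.20960185] [[-0.013, 0.364, 0.931], [0.004, 0.931, -0.364], [-1.0, -0.001, -0.014]] [-0.548  0.298  0.209  1.918 -0.085  0.945 -0.671]
tool y dir 68.6382467198347 to grip [17.45 -0.56  0.75]
```

{"method": "step_arm", "body": {"targets": [[8.5,[2.5,-0.2,0.3],-0.12],[8.5,[5,-0.5,0.7],-0.24],[8.5,[8,-0.5,0.7],-0.24],[8.5,[11,-0.5,0.7],-0.24],[8.5,[11,-0.5,0.7],-0.24]]}}

```text
t: 5.3
tcp_pos: [0.5047, 0.1571, 0.0946]
eef_rot: [0.103, 1.591, -0.104]
wrist_force: [-0.9, 1.2, 0.2]
finger_gap: 0.0851
```

```bash
python3 - <<'E'
from h import *
s,R=axes();print(s['t'],s['tcp_pos'],R.round(3).tolist())
p=r.camera_params("wrist");im=r.camera("wrist");cv2.imwrite("pics/w4.png",im)
for c,z in(("green",.032),("orange",.081),("blue",.02),("yellow",.032)):
    for b in blobs(im,c,20)[:4]: print(c,cv2.contourArea(b),np.round(cen(b),0),np.round(onz(p,*cen(b),z,True),4))
E
```

```text
5.3 [0.50467482 0.15711248 0.09464026] [[-0.023, 0.131, 0.991], [0.001, 0.991, -0.131], [-1.0, -0.002, -0.023]]
green 3535.0 [497. 211.] [0.6398 0.1393 0.032 ]
orange 2143.0 [324. 222.] [0.5081 0.1677 0.081 ]
blue 5740.0 [96. 65.] [0.3315 0.3042 0.02  ]
blue 340.5 [461. 379.] [ 0.6349 -0.0682  0.02  ]
yellow 103.5 [564. 181.] [0.7115 0.1564 0.032 ]
```

View pics/w4.png

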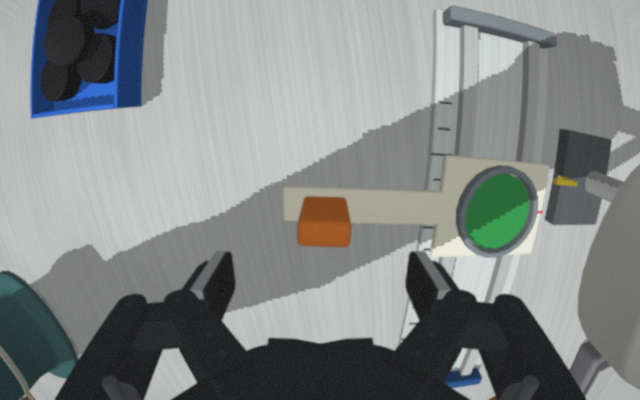

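The grip is centred between the fingers, with its top face at (325,236), and the pocket is at (497,211). Next: go down, close and pull.

{"method": "step_arm", "body": {"targets": [[8.5,[2.5,0,0.3],0],[8.5,[5.2,0,0.3],0],[3,[5.2,0,0.3],0],[2,[5.2,0,0.3],0],[2,[5.2,0,0.3],0]], "squeeze": 40}}

```text
t: 5.77
tcp_pos: [0.5098, 0.1579, 0.0474]
eef_rot: [0.106, 1.585, -0.101]
wrist_force: [-0.8, -0.7, 1.0]
finger_gap: 0.0512
```

{"method": "step_arm", "body": {"targets": [[2,[0,0,0],0],[2,[0,0,0],0],[2,[0,0,0],0],[2,[0,0,0],0],[2,[0,0,0],0]]}}

```text
t: 6.18
tcp_pos: [0.5063, 0.1592, 0.0494]
eef_rot: [0.105, 1.591, -0.1]
wrist_force: [-13.0, 0.7, 13.5]
finger_gap: 0.0294
```

{"method": "step_arm", "body": {"targets": [[2,[0,-1,0],0],[2,[0,-2,0],0],[2,[0,-3,0],0],[2,[0,-4,0],0],[2,[0,-5,0],0]]}}

```text
t: 6.6
tcp_pos: [0.4983, 0.1092, 0.0496]
eef_rot: [0.105, 1.594, -0.099]
wrist_force: [-6.3, 4.0, -3.5]
finger_gap: 0.0296
```

{"method": "step_arm", "body": {"targets": [[2,[0,-1,0],0],[2,[0,-2,0],0],[2,[0,-3,0],0],[2,[0,-4,0],0],[2,[0,-5,0],0]]}}

```text
t: 7.02
tcp_pos: [0.4904, 0.0589, 0.0496]
eef_rot: [0.106, 1.597, -0.099]
wrist_force: [-6.8, 2.8, -4.7]
finger_gap: 0.0295
```

{"method": "step_arm", "body": {"targets": [[2,[0,-0.8,0],0],[2,[0,-1.6,0],0],[2,[0,-2.4,0],0],[2,[0,-3.2,0],0],[2,[0,-4,0],0]]}}

```text
t: 7.43
tcp_pos: [0.484, 0.0186, 0.0496]
eef_rot: [0.106, 1.599, -0.099]
wrist_force: [-6.0, 2.8, -4.6]
finger_gap: 0.0295
```

{"method": "step_arm", "body": {"targets": [[2,[0,-0.3,0],0],[2,[0,-0.6,0],0],[2,[0,-0.9,0],0],[2,[0,-1.2,0],0],[2,[0,-1.5,0],0]]}}

```text
t: 7.85
tcp_pos: [0.484, 0.0177, 0.0499]
eef_rot: [0.111, 1.596, -0.081]
wrist_force: [2.5, 47.3, -19.4]
finger_gap: 0.0295
```

The sled hit the stop: force jumped to 47 N and motion ceased. Relax, open, rise.

{"method": "step_arm", "body": {"targets": [[2,[0,0,0],0],[5,[0,0,0],0],[8.5,[0,0,0],0],[8.5,[0,0,0],0],[8.5,[0,0,0],0]]}}

```text
t: 8.27
tcp_pos: [0.4849, 0.016, 0.0506]
eef_rot: [0.112, 1.594, -0.083]
wrist_force: [0.5, -0.1, 0.2]
finger_gap: 0.0766
```

{"method": "step_arm", "body": {"targets": [[8.5,[-3,0,0],0],[8.5,[-6,0,0],0],[8.5,[-9,0,0],0],[8.5,[-12,0,0],0],[8.5,[-15,0,0],0]]}}

```text
t: 8.68
tcp_pos: [0.4886, 0.0116, 0.2026]
eef_rot: [0.113, 1.593, -0.085]
wrist_force: [0.5, 0.7, -0.1]
finger_gap: 0.0848
```

```bash
python3 - <<'E'
from h import *
s,R=axes();print(s['t'],s['tcp_pos'],R.round(3).tolist(),np.round(s['joint_positions'],3))
P={n:r.camera_params(n) for n in("scene","side","wrist")}
im={n:r.camera(n) for n in P}
for n in P:
    cv2.imwrite(f"pics/{n}5.png",im[n]);f=n=="wrist"
    roi=None
    for c,z in(("green",.032),("orange",.06),("yellow",.032),("pink",.03)):
        for b in blobs(im[n],c,3)[:6]:
            if (c!="yellow" or cv2.contourArea(b)<300): print(n,c,cv2.contourArea(b),np.round(cen(b),1),np.round(onz(P[n],*cen(b),z,f)[:2],4))
C=np.hypot
E
```

```text
8.6833 [0.48862509 0.01163329 0.20256834] [[-0.023, 0.125, 0.992], [0.019, 0.992, -0.125], [-1.0, 0.016, -0.025]] [-0.223  0.241  0.167  2.011 -0.076  0.916 -0.139]
scene green 262.0 [345.1 220.7] [0.6171 0.0085]
scene orange 1532.0 [448.4  96.6] [0.6684 0.6128]
scene orange 54.0 [308.6 190.2] [0.4808 0.0292]
scene pink 803.0 [160.1 278.5] [ 0.2913 -0.4062]
scene pink 289.5 [246.6 256.2] [ 0.4462 -0.2317]
scene pink 123.0 [340.3 294.4] [ 0.7225 -0.1957]
scene pink 112.5 [369.4 119.3] [0.479  0.4062]
scene pink 112.0 [316.9 329.9] [ 0.722 -0.309]
scene pink 101.0 [289.9 370.5] [ 0.7212 -0.4272]
side green 118.5 [300.6 198.7] [6.219e-01 1.000e-04]
side orange 4772.0 [ 95.1 345.2] [0.58   0.6307]
side orange 713.0 [ 17.6 369.7] [0.6321 0.7215]
side orange 36.5 [339.7 207.2] [0.4816 0.0197]
side pink 438.0 [237.6 312.6] [0.4635 0.4276]
side pink 284.5 [459.3 185.5] [ 0.2695 -0.3566]
side pink 185.5 [395.  184.6] [ 0.4365 -0.2458]
side pink 153.5 [310.2 170.6] [ 0.7101 -0.1786]
side pink 136.5 [329.  159.4] [ 0.7084 -0.295 ]
side pink 113.0 [346.3 149.5] [ 0.7053 -0.413 ]
wrist green 2148.5 [438.3 174.8] [0.6117 0.004 ]
wrist orange 612.0 [313.4 175. ] [0.4805 0.0239]
wrist orange 37.0 [482.  377.4] [ 0.6901 -0.3041]
wrist yellow 48.5 [501.   37.8] [0.7049 0.1531]
wrist pink 475.0 [493.4 290.3] [ 0.696  -0.1612]
wrist pink 251.5 [474.1 359.8] [ 0.6858 -0.2918]
wrist pink 175.5 [471.6 392. ] [ 0.6973 -0.3799]
```

{"method": "step_arm", "body": {"targets": [[8.5,[0,-3.5,-0.4],0.07],[8.5,[0,-7,-0.8],0.14],[8.5,[0,-10.5,-1.2],0.21],[8.5,[0,-14,-1.6],0.28],[8.5,[0,-17.5,-2],0.35]]}}

```text
t: 9.25
tcp_pos: [0.4472, -0.1611, 0.1998]
eef_rot: [0.389, 1.562, -0.365]
wrist_force: [1.0, 0.9, 0.1]
finger_gap: 0.0848
```

```bash
python3 - <<'E'
from h import *
s,R=axes();print(s['t'],s['tcp_pos'],R.round(3).tolist())
print("jaw dir",np.degrees(np.arctan2(R[1,2],R[0,2])),"to",(R.T@(np.array([.417,-.289,.13])-s['tcp_pos'])*100).round(2))
E
```

```text
9.25 [ 0.44722932 -0.16109758  0.19975857] [[-0.019, 0.461, 0.887], [0.02, 0.887, -0.461], [-1.0, 0.009, -0.026]]
jaw dir -27.44959235504469 to [  6.77 -12.81   3.4 ]
```

{"method": "step_arm", "body": {"targets": [[8.5,[1,-3.5,0.9],0],[8.5,[2,-7,1.8],0],[8.5,[4,-10.5,2.7],0],[8.5,[6,-12.8,3.4],0],[8.5,[6.8,-12.8,3.4],0]]}}

```text
t: 9.67
tcp_pos: [0.4127, -0.2942, 0.1269]
eef_rot: [0.394, 1.565, -0.374]
wrist_force: [-0.9, 1.0, -0.1]
finger_gap: 0.0848
```

```bash
python3 - <<'E'
from h import *
s,R=axes();print(s['t'],s['tcp_pos'],R.round(3).tolist())
p=r.camera_params("wrist");im=r.camera("wrist");cv2.imwrite("pics/w6.png",im)
for c,z in(("pink",.04),("black",.027)):
    for b in blobs(im,c,60)[:5]: print(c,cv2.contourArea(b),cv2.boundingRect(b),np.round(cen(b),0),np.round(onz(p,*cen(b),z,True),4))
E
```

```text
9.6667 [ 0.41272843 -0.29422288  0.12686248] [[-0.024, 0.469, 0.883], [0.019, 0.883, -0.469], [-1.0, 0.005, -0.03]]
pink 4322.0 (290, 83, 72, 68) [324. 116.] [ 0.4454 -0.2369  0.04  ]
pink 2900.5 (229, 291, 67, 60) [261. 318.] [ 0.3082 -0.3692  0.04  ]
pink 1420.0 (563, 39, 49, 56) [583.  70.] [ 0.6882 -0.2929  0.04  ]
pink 1271.5 (588, 148, 44, 57) [606. 174.] [ 0.6878 -0.4031  0.04  ]
black 35861.0 (55, 253, 585, 147) [329. 352.] [ 0.3404 -0.4471  0.027 ]
black 1153.0 (297, 171, 53, 32) [323. 186.] [ 0.4179 -0.2862  0.027 ]
black 1027.5 (614, 40, 26, 49) [628.  64.] [ 0.7896 -0.3134  0.027 ]
black 100.5 (634, 173, 6, 33) [637. 191.] [ 0.7625 -0.4652  0.027 ]
```

View pics/w6.png

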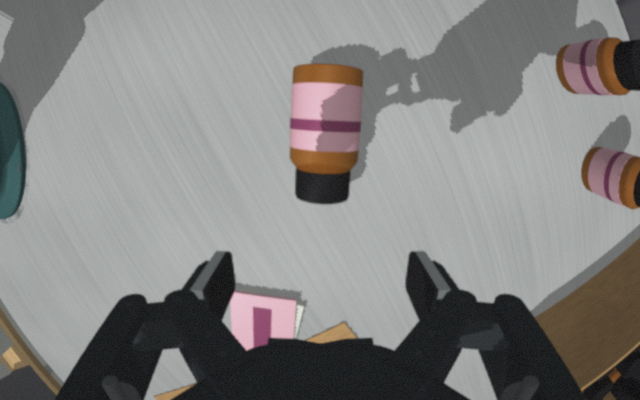

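The bottle is aligned with the jaws (cap at (323,186)). Next I'll descend on the cap near its end and close softly.

{"method": "step_arm", "body": {"targets": [[8.5,[3,0.6,0.5],0],[8.5,[6,0.6,0.5],0],[8.5,[9,0.6,0.5],0],[8.5,[11.4,0.6,0.5],0],[8.5,[11.4,0.6,0.5],0]], "squeeze": 20}}

```text
t: 10.13
tcp_pos: [0.4145, -0.2823, 0.008]
eef_rot: [0.395, 1.576, -0.368]
wrist_force: [-0.6, 0.7, 0.4]
finger_gap: 0.0852
```

{"method": "step_arm", "body": {"targets": [[5.5,[0,0,0],0],[4.3,[0,0,0],0],[4,[0,0,0],0],[4,[0,0,0],0],[4,[0,0,0],0]]}}

```text
t: 10.55
tcp_pos: [0.4156, -0.2828, 0.0094]
eef_rot: [0.395, 1.574, -0.368]
wrist_force: [0.4, -0.2, 1.9]
finger_gap: 0.0434
```

{"method": "step_arm", "body": {"targets": [[4,[-0.5,0.1,0],0],[4,[-1,0.2,0],0],[4,[-1.5,0.3,0],0],[4,[-2,0.4,0],0],[4,[-2.5,0.5,0],0]]}}

```text
t: 10.97
tcp_pos: [0.4188, -0.2789, 0.0351]
eef_rot: [0.395, 1.573, -0.368]
wrist_force: [-0.2, -0.5, -0.9]
finger_gap: 0.0438
```

```bash
python3 - <<'E'
from h import *
s,R=axes();print(s['t'],s['tcp_pos'],np.round(s['wrist_force'],2))
a=r.camera("side")[110:240,330:530];b=r.camera("scene")[200:330,180:380]
cv2.imwrite("pics/c7.png",np.hstack([cv2.resize(x,None,fx=2,fy=2) for x in(a,b)]))
E
```

```text
10.9667 [ 0.41883722 -0.27887875  0.03509149] [-0.25 -0.47 -0.88]
```

View pics/c7.png

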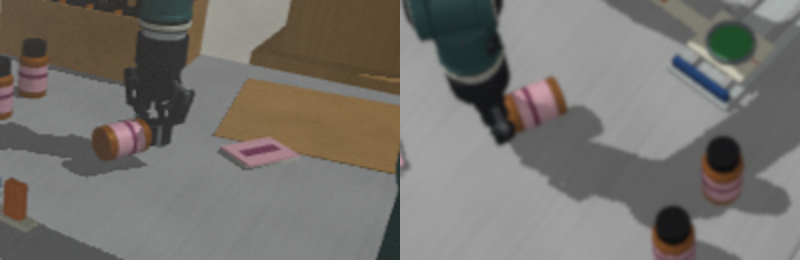

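It appears to be held and slightly tilting. From here I'll track tilt numerically by triangulating the label against the grasp point.

```bash
cat > tilt.py <<'E'
from h import *
s,R=axes();P={n:r.camera_params(n) for n in("scene","side")}
h=s['tcp_pos']-R[:,0]*r.hold_point_z
K=[]
for n in P:
    T=np.linalg.inv(P[n]['pose']);q=T[:3,:3]@h+T[:3,3];c=P[n]['camera_matrix'];uv=np.array([c[0][0]*q[0]/q[2]+c[0][2],c[1][1]*q[1]/q[2]+c[1][2]])
    im=r.camera(n);cv2.imwrite(f"pics/t_{n}_{s['t']:.1f}.png",im)
    bs=[b for b in blobs(im,"pink",40) if np.linalg.norm(np.array(cen(b))-uv)<60]
    # reject the pink pad on the table
    bs=[b for b in bs if np.linalg.norm(np.array(cen(b))-((160,278.5) if n=="scene" else (459,185.5)))>15]
    b=min(bs,key=lambda b:np.linalg.norm(np.array(cen(b))-uv));K.append(ray(P[n],*cen(b)));print(n,uv.round(),np.round(cen(b),1),cv2.contourArea(b),cv2.boundingRect(b))
L=tri(K);d=L-h
print("t",s['t'],"hold",h.round(4),"label",L.round(4),"d",d.round(4),len_:=np.linalg.norm(d),"elev of cap",np.degrees(np.arcsin(-d[2]/len_)),"gap",s['finger_gap'],np.round(s['wrist_force'],1))
E
python3 tilt.py
```

```text
scene [227. 261.] [247.4 251.3] 291.5 (236, 240, 23, 25)
side [405. 175.] [394.2 177.7] 181.0 (384, 170, 19, 19)
t 11.0667 hold [ 0.42   -0.2796  0.054 ] label [ 0.4439 -0.2311  0.0563] d [0.0239 0.0484 0.0023] 0.05408185686480302 elev of cap -2.4338629165243058 gap 0.043544659495161654 [-0.1 -0.5 -0.5]
```

It's held rigidly, with no pivot, because the pads cover the whole cap. I'll put it down again and regrasp only the last millimetres of the cap, so it can swing.

{"method": "step_arm", "body": {"targets": [[4,[0.6,-0.1,0],0],[4,[1.2,-0.2,0],0],[4,[1.8,-0.3,0],0],[4,[2.4,-0.4,0],0],[4,[2.5,-0.5,0],0]]}}

```text
t: 11.58
tcp_pos: [0.4153, -0.2829, 0.0084]
eef_rot: [0.395, 1.574, -0.368]
wrist_force: [0.2, 1.9, 2.3]
finger_gap: 0.0432
```

{"method": "step_arm", "body": {"targets": [[4.5,[0,0,0],0],[5.2,[0,0,0],0],[5.8,[0,-0.4,0],0],[5.8,[0,-1.1,0],0],[5.8,[0,-1.5,0],0]]}}

```text
t: 12.0
tcp_pos: [0.4078, -0.2972, 0.0085]
eef_rot: [0.395, 1.574, -0.369]
wrist_force: [0.3, -0.6, 1.3]
finger_gap: 0.0581
```

{"method": "step_arm", "body": {"targets": [[5,[-0.2,-0.1,0],0],[4.2,[-0.2,-0.1,0],0],[4,[-0.2,-0.1,0],0],[4,[-0.2,-0.1,0],0],[4,[-0.2,-0.1,0],0]]}}

```text
t: 12.42
tcp_pos: [0.4076, -0.2978, 0.0105]
eef_rot: [0.395, 1.574, -0.368]
wrist_force: [-0.5, -0.2, -0.6]
finger_gap: 0.0397
```

{"method": "step_arm", "body": {"targets": [[4,[-0.5,0.1,0],0],[4,[-1,0.2,0],0],[4,[-1.5,0.3,0],0],[4,[-2,0.4,0],0],[4,[-2.5,0.5,0],0]]}}

```text
t: 12.83
tcp_pos: [0.411, -0.2939, 0.0363]
eef_rot: [0.395, 1.573, -0.368]
wrist_force: [0.4, 0.1, 1.0]
finger_gap: 0.0401
```

```bash
python3 tilt.py
```

```text
scene [221. 263.] [247.9 258.1] 293.0 (237, 247, 22, 24)
side [410. 174.] [392.4 184.1] 194.5 (383, 176, 18, 18)
t 12.8333 hold [ 0.4116 -0.2944  0.055 ] label [ 0.4478 -0.237   0.0313] d [ 0.0363  0.0574 -0.0237] 0.07195726064761769 elev of cap 19.226751432920434 gap 0.040083626875139465 [0.4 0.1 1. ]
```

It missed: the gap closed past 44 mm and the bottle stayed on the table. I'll retry 8 mm further in.

{"method": "step_arm", "body": {"targets": [[5.8,[0,-0.3,0],0],[5.8,[0,-0.3,0],0],[5.8,[1,0,0],0],[5.8,[2.2,0.3,0],0],[5.8,[2.5,0.5,0],0]]}}

```text
t: 13.35
tcp_pos: [0.412, -0.2876, 0.0093]
eef_rot: [0.395, 1.576, -0.367]
wrist_force: [-0.8, 0.6, -0.9]
finger_gap: 0.0578
```

{"method": "step_arm", "body": {"targets": [[5,[0,0,0],0],[4.2,[0,0,0],0],[4,[0,0,0],0],[4,[0,0,0],0],[4,[0,0,0],0]]}}

```text
t: 13.77
tcp_pos: [0.4121, -0.2878, 0.0095]
eef_rot: [0.395, 1.575, -0.367]
wrist_force: [1.0, -0.1, 0.0]
finger_gap: 0.044
```

{"method": "step_arm", "body": {"targets": [[4,[-0.5,0.1,0],0],[4,[-1,0.2,0],0],[4,[-1.5,0.3,0],0],[4,[-2,0.4,0],0],[4,[-2.5,0.5,0],0]]}}

```text
t: 14.18
tcp_pos: [0.4155, -0.284, 0.0354]
eef_rot: [0.395, 1.575, -0.367]
wrist_force: [0.4, -0.3, -0.7]
finger_gap: 0.0437
```

```bash
python3 tilt.py
```

```text
scene [224. 261.] [248.9 253.5] 288.0 (238, 243, 22, 23)
side [407. 175.] [391.3 176.7] 205.5 (381, 169, 19, 18)
t 14.1833 hold [ 0.4161 -0.2845  0.054 ] label [ 0.4532 -0.2341  0.0563] d [0.037  0.0504 0.0022] 0.06254421956876229 elev of cap -2.0492826389482035 gap 0.04371478700540703 [ 0.4 -0.3 -0.7]
```

Still rigid at 20 N. I'll go lower and loosen the jaws a little at a time, so the base end sinks to the table.

{"method": "step_arm", "body": {"targets": [[4,[0.5,-0.1,0],0],[4,[1.3,-0.2,0],0],[4.36,[1.3,-0.2,0],0],[4.36,[1.3,-0.2,0],0],[4.36,[1.3,-0.2,0],0]]}}

```text
t: 14.7
tcp_pos: [0.4143, -0.2856, 0.0221]
eef_rot: [0.395, 1.574, -0.367]
wrist_force: [-0.3, 0.2, -1.3]
finger_gap: 0.0439
```

```bash
python3 tilt.py
```

```text
scene [224. 264.] [248.7 256.2] 286.0 (238, 246, 22, 23)
side [407. 179.] [391.5 180.7] 201.0 (382, 173, 18, 18)
t 14.7 hold [ 0.4149 -0.2861  0.0408] label [ 0.4514 -0.2356  0.0425] d [0.0365 0.0504 0.0017] 0.06224384002420927 elev of cap -1.5689469852609608 gap 0.04390478297386072 [-0.3  0.2 -1.3]
```

{"method": "step_arm", "body": {"targets": [[4.4,[0,0,0],0],[4.4,[0,0,0],0],[4.4,[0,0,0],0],[4.4,[0,0,0],0],[4.4,[0,0,0],0]]}}

```text
t: 15.22
tcp_pos: [0.4147, -0.2857, 0.0225]
eef_rot: [0.394, 1.573, -0.367]
wrist_force: [0.3, 0.3, -0.8]
finger_gap: 0.0441
```

```bash
python3 tilt.py
```

```text
scene [225. 264.] [248.9 256.3] 288.5 (238, 246, 22, 23)
side [407. 178.] [391.4 180.7] 204.5 (382, 173, 18, 18)
t 15.2167 hold [ 0.4153 -0.2861  0.0412] label [ 0.4519 -0.2355  0.0424] d [0.0365 0.0507 0.0012] 0.062482793181627555 elev of cap -1.1192331663455604 gap 0.04410596443550911 [ 0.3  0.3 -0.8]
```

{"method": "step_arm", "body": {"targets": [[4.43,[0,0,0],0],[4.43,[0,0,0],0],[4.43,[0,0,0],0],[4.43,[0,0,0],0],[4.43,[0,0,0],0]]}}

```text
t: 15.73
tcp_pos: [0.4148, -0.2857, 0.0225]
eef_rot: [0.394, 1.573, -0.367]
wrist_force: [0.5, 0.5, -1.2]
finger_gap: 0.0442
```

```bash
python3 tilt.py|tail -1
```

```text
t 15.7333 hold [ 0.4153 -0.2862  0.0412] label [ 0.4518 -0.2335  0.0375] d [ 0.0365  0.0527 -0.0037] 0.06416465979250242 elev of cap 3.280171692453858 gap 0.04417616299325346 [ 0.5  0.5 -1.2]
```

{"method": "step_arm", "body": {"targets": [[4.46,[0,0,0],0],[4.46,[0,0,0],0],[4.46,[0,0,0],0],[4.46,[0,0,0],0],[4.46,[0,0,0],0]]}}

```text
t: 16.25
tcp_pos: [0.4148, -0.2857, 0.0225]
eef_rot: [0.394, 1.573, -0.367]
wrist_force: [-0.2, -0.7, 0.8]
finger_gap: 0.0445
```

```bash
python3 tilt.py|tail -1
```

```text
t 16.25 hold [ 0.4153 -0.2862  0.0412] label [ 0.4518 -0.2334  0.0375] d [ 0.0364  0.0528 -0.0037] 0.0642651222214213 elev of cap 3.3344877878459513 gap 0.044506106689709966 [-0.2 -0.7  0.8]
```

At 4.43 cm the bottle pivots and its base has sunk to the table. I'll follow the arc about the base's rim with this light grip.

{"method": "step_arm", "body": {"targets": [[4.43,[0,0,0],0],[4.43,[-0.6,0.35,0],0],[4.43,[-1.2,0.65,0],0],[4.43,[-1.8,1,0],0],[4.43,[-1.8,1,0],0]]}}

```text
t: 16.77
tcp_pos: [0.4213, -0.2768, 0.042]
eef_rot: [0.393, 1.571, -0.366]
wrist_force: [0.4, 0.2, -0.6]
finger_gap: 0.0443
```

```bash
python3 tilt.py|tail -1
```

```text
t 16.7667 hold [ 0.4219 -0.2773  0.0607] label [ 0.4573 -0.2231  0.0442] d [ 0.0355  0.0541 -0.0165] 0.06677356183744992 elev of cap 14.2725457987146 gap 0.044327846567469756 [ 0.4  0.2 -0.6]
```

It tilts as planned. Continue along the arc.

{"method": "step_arm", "body": {"targets": [[4.43,[-0.6,0.5,0],0],[4.43,[-1.2,1,0],0],[4.43,[-1.8,1.6,0],0],[4.43,[-2.4,2.3,0],0],[4.43,[-2.4,2.3,0],0]]}}

```text
t: 17.28
tcp_pos: [0.4336, -0.256, 0.0667]
eef_rot: [0.392, 1.57, -0.364]
wrist_force: [-0.5, -0.7, 0.5]
finger_gap: 0.0445
```

```bash
python3 tilt.py|tail -1
```

```text
t 17.2833 hold [ 0.4341 -0.2564  0.0854] label [ 0.466  -0.2081  0.0465] d [ 0.0318  0.0483 -0.0389] 0.0697221515554988 elev of cap 33.91848282507573 gap 0.044527743616299624 [-0.5 -0.7  0.5]
```

{"method": "step_arm", "body": {"targets": [[4.43,[-0.5,0.8,0],0],[4.43,[-0.9,1.6,0],0],[4.43,[-1.2,2.4,0],0],[4.43,[-1.4,3.2,0],0],[4.43,[-1.4,3.2,0],0]]}}

```text
t: 17.8
tcp_pos: [0.4492, -0.227, 0.0806]
eef_rot: [0.391, 1.571, -0.363]
wrist_force: [0.1, 0.7, 1.2]
finger_gap: 0.0441
```

```bash
python3 tilt.py|tail -1
```

```text
t 17.8 hold [ 0.4498 -0.2274  0.0993] label [ 0.475  -0.197   0.0385] d [ 0.0253  0.0304 -0.0608] 0.07252853678017857 elev of cap 56.970558231274524 gap 0.04413169569974793 [0.1 0.7 1.2]
```

{"method": "step_arm", "body": {"targets": [[4.43,[-0.2,0.9,0],0],[4.43,[-0.4,1.8,0],0],[4.43,[-0.4,2.7,0],0],[4.43,[-0.3,3.6,0],0],[4.43,[-0.2,4.2,0],0]]}}

```text
t: 18.32
tcp_pos: [0.4682, -0.1899, 0.0825]
eef_rot: [0.39, 1.571, -0.363]
wrist_force: [0.4, -0.6, 0.6]
finger_gap: 0.0442
```

```bash
python3 tilt.py|tail -1
```

```text
t 18.3167 hold [ 0.4688 -0.1903  0.1012] label [ 0.4763 -0.1914  0.0215] d [ 0.0075 -0.0011 -0.0797] 0.08003239162247268 elev of cap 84.5456002704601 gap 0.04419489739960893 [ 0.4 -0.6  0.6]
```

```bash
python3 - <<'E'
import cv2,numpy as np
a=cv2.imread("pics/t_side_18.3.png")[90:220,320:520];b=cv2.imread("pics/t_scene_18.3.png")[180:310,180:380]
cv2.imwrite("pics/c8.png",np.hstack([cv2.resize(x,None,fx=2,fy=2) for x in(a,b)]))
E
```

```text
(no output)
```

View pics/c8.png

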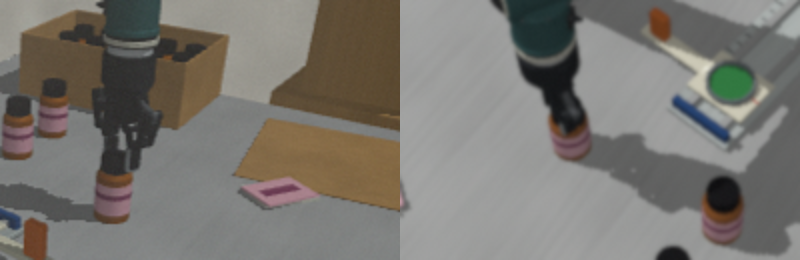

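The bottle stands almost upright in the jaws (side crop (112,190), scene crop (570,135)). I'll move the last few millimetres and release.

{"method": "step_arm", "body": {"targets": [[4.43,[0,0.4,0],0],[4.43,[0.1,0.8,0],0],[4.43,[0.2,0.9,0],0],[4.43,[0.2,0.9,0],0],[4.43,[0.2,0.9,0],0]]}}

```text
t: 18.83
tcp_pos: [0.472, -0.1819, 0.0802]
eef_rot: [0.39, 1.572, -0.363]
wrist_force: [-0.8, 0.0, -2.1]
finger_gap: 0.0442
```

{"method": "step_arm", "body": {"targets": [[4.6,[0,0,0],0],[5,[0,0,0],0],[6,[0,0,0],0],[7.5,[0,0,0],0],[8,[0,0,0],0]]}}

```text
t: 19.25
tcp_pos: [0.472, -0.182, 0.0802]
eef_rot: [0.39, 1.572, -0.363]
wrist_force: [-0.0, 0.6, 0.8]
finger_gap: 0.0796
```

{"method": "step_arm", "body": {"targets": [[8.5,[-2,0,0],0],[8.5,[-5,0,0],0],[8.5,[-8,0,0],0],[8.5,[-11,0,0],0],[8.5,[-11,0,0],0]]}}

```text
t: 19.67
tcp_pos: [0.4785, -0.1862, 0.1956]
eef_rot: [0.39, 1.562, -0.363]
wrist_force: [0.8, -1.2, -0.1]
finger_gap: 0.0847
```

```bash
python3 - <<'E'
from h import *
s,R=axes();print(s['t'],s['tcp_pos'],R.round(3).tolist())
P={n:r.camera_params(n) for n in("scene","side","wrist")}
im={n:r.camera(n) for n in P}
for n in P:
    cv2.imwrite(f"pics/{n}9.png",im[n]);f=n=="wrist"
    for c,z in(("pink",.036),("black",.103 if f else .091)):
        for b in blobs(im[n],c,20):
            q=onz(P[n],*cen(b),z,f)
            if np.hypot(*(q[:2]-[.475,-.185]))<.07: print(n,c,cv2.contourArea(b),np.round(cen(b),1),cv2.boundingRect(b),q.round(4))
a=im["side"][90:220,320:520];b=im["wrist"][60:320,180:460]
cv2.imwrite("pics/c9.png",np.hstack([cv2.resize(a,(400,260)),b]))
E
```

```text
19.6667 [ 0.47847354 -0.18622571  0.19558236] [[-0.019, 0.46, 0.887], [0.022, 0.888, -0.46], [-1.0, 0.011, -0.027]]
scene pink 121.5 [265.3 252.1] (255, 243, 20, 15) [ 0.4847 -0.1969  0.036 ]
side pink 180.5 [376.8 190.3] (368, 182, 18, 16) [ 0.4616 -0.1671  0.036 ]
wrist pink 235.0 [323.1 161.1] (294, 154, 53, 26) [ 0.4883 -0.1673  0.036 ]
wrist black 1721.0 [320.9 198. ] (293, 173, 50, 54) [ 0.4791 -0.1839  0.103 ]
```

View pics/c9.png

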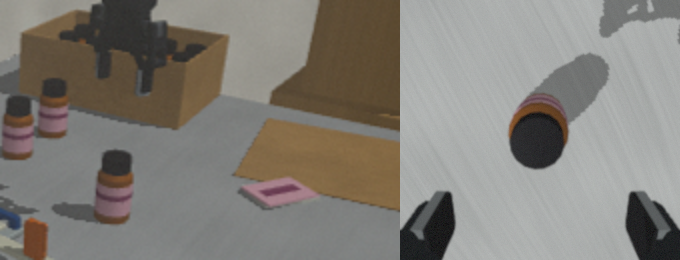

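The bottle stands free and upright on the table (wrist view: cap centred at about (321,198)). Now I'll take it firmly by the cap.

{"method": "step_arm", "body": {"targets": [[8.5,[3,0,0],0],[8.5,[6,0,0],0],[8.5,[9,0,0],0],[8.5,[11.5,0,0],0],[8.5,[12.4,0,0],0]]}}

```text
t: 20.23
tcp_pos: [0.4677, -0.18, 0.0616]
eef_rot: [0.391, 1.581, -0.363]
wrist_force: [-1.3, 1.0, 0.8]
finger_gap: 0.0851
```

{"method": "step_arm", "body": {"targets": [[6.5,[0,0,0],0],[5,[0,0,0],0],[4.2,[0,0,0],0],[3.8,[0,0,0],0],[3.8,[0,0,0],0]], "squeeze": 40}}

```text
t: 20.65
tcp_pos: [0.4685, -0.1803, 0.0627]
eef_rot: [0.39, 1.579, -0.363]
wrist_force: [0.3, -0.1, -1.1]
finger_gap: 0.0523
```

{"method": "step_arm", "body": {"targets": [[3.8,[-1,0,0],0],[3.8,[-2.5,0,0],0],[3.8,[-4.5,0,0],0],[3.8,[-6.5,0,0],0],[3.8,[-8,0,0],0]]}}

```text
t: 21.07
tcp_pos: [0.472, -0.1827, 0.1454]
eef_rot: [0.391, 1.576, -0.363]
wrist_force: [-0.7, -0.7, -0.9]
finger_gap: 0.0519
```

```bash
python3 - <<'E'
from h import *
s,R=axes();print(s['t'],s['tcp_pos'],R.round(3).tolist(),s['finger_gap'])
P={n:r.camera_params(n) for n in("scene","side","wrist")}
im={n:r.camera(n) for n in P}
for n in P:
    cv2.imwrite(f"pics/{n}10.png",im[n]);f=n=="wrist"
    for c,z in(("pink",.036),("green",.032)):
        for b in blobs(im[n],c,20):
            q=onz(P[n],*cen(b),z,f); print(n,c,cv2.contourArea(b),np.round(cen(b),1),cv2.boundingRect(b),q.round(4))
E
```

```text
21.0667 [ 0.47199951 -0.18274904  0.14539383] [[-0.032, 0.46, 0.887], [0.026, 0.888, -0.459], [-0.999, 0.008, -0.041]] 0.051924224375908455
scene pink 805.0 [160.  278.5] (140, 262, 42, 34) [ 0.2947 -0.4078  0.036 ]
scene pink 127.0 [261.7 237. ] (252, 230, 21, 13) [ 0.4479 -0.1625  0.036 ]
scene pink 122.5 [369.9 119.1] (363, 112, 16, 14) [0.4825 0.4022 0.036 ]
scene pink 121.0 [340.1 294.4] (330, 285, 22, 16) [ 0.7236 -0.1987  0.036 ]
scene pink 113.5 [316.7 329.9] (306, 321, 22, 15) [ 0.7231 -0.3112  0.036 ]
scene pink 102.5 [290.4 370.3] (278, 361, 23, 15) [ 0.7233 -0.4275  0.036 ]
scene green 258.0 [345.  220.7] (335, 212, 21, 18) [0.617  0.0085 0.032 ]
side pink 439.0 [237.6 312.6] (221, 297, 30, 28) [0.459  0.4317 0.036 ]
side pink 285.5 [459.3 185.5] (441, 179, 39, 14) [ 0.2672 -0.3438  0.036 ]
side pink 186.0 [377.9 163.6] (369, 153, 20, 19) [ 0.5454 -0.3498  0.036 ]
side pink 139.0 [310.1 170.6] (302, 163, 17, 15) [ 0.7028 -0.1676  0.036 ]
side pink 136.0 [328.9 159.4] (321, 152, 16, 15) [ 0.7014 -0.2825  0.036 ]
side pink 120.5 [346.6 149.3] (339, 143, 15, 13) [ 0.6979 -0.4011  0.036 ]
side green 117.5 [300.6 198.8] (291, 195, 21, 9) [6.216e-01 4.000e-04 3.200e-02]
wrist pink 1592.0 [331.1 200.6] (279, 183, 93, 56) [ 0.4753 -0.19    0.036 ]
wrist pink 1405.5 [533.9  86.5] (516, 57, 46, 58) [ 0.693  -0.1772  0.036 ]
wrist pink 1347.5 [561.7 186.1] (543, 162, 47, 58) [ 0.6941 -0.283   0.036 ]
wrist pink 1122.0 [572.4 271.2] (554, 250, 46, 52) [ 0.6946 -0.3984  0.036 ]
```

The gap is 52 mm, so the pads went too low and caught the shoulder. I'll set it down again and regrasp 1.5 cm higher, on the cap.

{"method": "step_arm", "body": {"targets": [[3.8,[2.5,0,0],0],[3.8,[5,0,0],0],[3.8,[7,0,0],0],[3.8,[7.9,0,0],0],[3.8,[8.1,0,0],0]]}}

```text
t: 21.63
tcp_pos: [0.4687, -0.1802, 0.0619]
eef_rot: [0.391, 1.578, -0.363]
wrist_force: [-0.3, 0.4, -0.2]
finger_gap: 0.0523
```

{"method": "step_arm", "body": {"targets": [[3.8,[0,0,0],0],[5.3,[0,0,0],0],[6.5,[0,0,0],0],[6.5,[-1,0,0],0],[6.5,[-1.5,0,0],0]]}}

```text
t: 22.05
tcp_pos: [0.4699, -0.181, 0.0785]
eef_rot: [0.391, 1.576, -0.363]
wrist_force: [0.1, -0.4, -0.2]
finger_gap: 0.065
```

{"method": "step_arm", "body": {"targets": [[5.5,[0,0,0],0],[4.5,[0,0,0],0],[3.8,[0,0,0],0],[3.8,[0,0,0],0],[3.8,[0,0,0],0]]}}

```text
t: 22.47
tcp_pos: [0.4709, -0.1812, 0.0799]
eef_rot: [0.391, 1.574, -0.362]
wrist_force: [-1.8, 0.6, 12.4]
finger_gap: 0.0429
```

{"method": "step_arm", "body": {"targets": [[3.8,[-0.5,0,0],0],[3.8,[-2,0,0],0],[3.8,[-4,0,0],0],[3.8,[-6,0,0],0],[3.8,[-8,0,0],0]]}}

```text
t: 22.88
tcp_pos: [0.4728, -0.1832, 0.1606]
eef_rot: [0.391, 1.575, -0.362]
wrist_force: [0.3, -0.0, -0.5]
finger_gap: 0.0428
```

```bash
cat > ax.py <<'E'
from h import *
s,R=axes();P={n:r.camera_params(n) for n in("scene","side")}
h=s['tcp_pos']-R[:,0]*r.hold_point_z;y=R[:,1]
print("t",s['t'],"tcp",s['tcp_pos'].round(4) if hasattr(s['tcp_pos'],'round') else s['tcp_pos'],"gap",round(s['finger_gap'],4),"F",np.round(s['wrist_force'],1)); L=[]
for n in P:
    T=np.linalg.inv(P[n]['pose']);q=T[:3,:3]@(h-[0,0,.055])+T[:3,3];c=P[n]['camera_matrix'];uv=np.array([c[0][0]*q[0]/q[2]+c[0][2],c[1][1]*q[1]/q[2]+c[1][2]])
    im=r.camera(n);cv2.imwrite(f"pics/a_{n}_{s['t']:.1f}.png",im)
    bs=[b for b in blobs(im,"pink",30)]
    b=min(bs,key=lambda b:np.linalg.norm(np.array(cen(b))-uv));o,d=ray(P[n],*cen(b))
    # (h + t y - o) x d = 0 in xy
    t=-np.cross((h-o)[:2],d[:2])/np.cross(y[:2],d[:2]);L.append((o,d));print(n,uv.round(),np.round(cen(b),1),"t",round(float(t),4),"axis",(h+t*y)[:2].round(4))
A=np.array([[-d[1],d[0]] for o,d in L]);b=np.array([-d[1]*o[0]+d[0]*o[1] for o,d in L]);print("two-view axis",np.linalg.solve(A,b).round(4))
print("R",R.round(3).tolist())
E
python3 ax.py 2>/dev/null
```

```text
t 22.8833 tcp [ 0.4728 -0.1832  0.1606] gap 0.0428 F [ 0.3 -0.  -0.5]
scene [261. 229.] [262.9 236.8] t 0.0001 axis [ 0.4735 -0.1835]
side [378. 160.] [378.2 163.7] t -0.0006 axis [ 0.4731 -0.1842]
two-view axis [ 0.4724 -0.1824]
R [[-0.031, 0.46, 0.887], [0.026, 0.888, -0.459], [-0.999, 0.009, -0.04]]
```

The bottle axis is on the finger line (t≈0 in both views). Move above the pocket.

{"method": "step_arm", "body": {"targets": [[3.8,[-0.3,2.5,0.4],0],[3.8,[-0.6,5.2,0.9],0],[3.8,[-1,8,1.3],0],[3.8,[-1,10.8,1.8],0],[3.8,[-1,12.5,2.1],0]]}}

```text
t: 23.4
tcp_pos: [0.5527, -0.0796, 0.1725]
eef_rot: [0.389, 1.569, -0.358]
wrist_force: [-0.6, 1.1, -1.7]
finger_gap: 0.0426
```

{"method": "step_arm", "body": {"targets": [[3.8,[0,2.5,0.4],0],[3.8,[0,5,0.9],0],[3.8,[0,7.5,1.3],0],[3.8,[0,9.5,1.7],0],[3.8,[0,10.5,1.8],0]]}}

```text
t: 23.82
tcp_pos: [0.6173, 0.0088, 0.1716]
eef_rot: [0.387, 1.571, -0.355]
wrist_force: [0.3, 0.7, -1.1]
finger_gap: 0.0431
```

```bash
python3 ax.py 2>/dev/null; python3 - <<'E'
from h import *
for n in("scene","side","wrist"):
    p=r.camera_params(n);im=r.camera(n);cv2.imwrite(f"pics/{n}11.png",im)
    for c in("green","yellow","orange"):
      for b in blobs(im,c,15)[:4]: print(n,c,cv2.contourArea(b),cv2.boundingRect(b),np.round(onz(p,*cen(b),.032,n=="wrist"),4))
a=cv2.imread("pics/scene11.png")[150:270,270:420];b=cv2.imread("pics/side11.png")[130:250,240:390];w=cv2.imread("pics/wrist11.png")
cv2.imwrite("pics/c11.png",np.vstack([np.hstack([cv2.resize(x,(400,300),interpolation=2) for x in(a,b)]),cv2.resize(w[0:240,:],(800,300))]))
E
```

```text
t 23.8167 tcp [0.6173 0.0088 0.1716] gap 0.0431 F [ 0.3  0.7 -1.1]
scene [346. 199.] [345.7 206.7] t -0.0007 axis [0.6175 0.0077]
side [300. 167.] [304.1 171.9] t -0.0129 axis [ 0.612  -0.0032]
two-view axis [ 0.6604 -0.0724]
R [[-0.026, 0.454, 0.89], [0.027, 0.891, -0.454], [-0.999, 0.012, -0.036]]
scene green 227.0 (335, 214, 21, 16) [0.6185 0.0056 0.032 ]
scene orange 1572.5 (404, 70, 88, 50) [0.6588 0.6432 0.032 ]
scene orange 54.5 (305, 185, 9, 13) [0.4685 0.0467 0.032 ]
side green 115.0 (291, 195, 21, 9) [6.214e-01 1.000e-04 3.200e-02]
side green 98.5 (603, 81, 13, 11) [-0.1122 -2.3142  0.032 ]
side orange 4775.0 (27, 286, 121, 114) [0.6087 0.6212 0.032 ]
side orange 718.5 (0, 342, 38, 53) [0.6634 0.7169 0.032 ]
side orange 39.0 (333, 199, 10, 21) [ 0.5054 -0.0231  0.032 ]
wrist green 1122.5 (295, 154, 66, 42) [0.6279 0.0165 0.032 ]
wrist yellow 22.0 (331, 0, 15, 4) [0.7054 0.1555 0.032 ]
wrist orange 773.0 (173, 217, 44, 36) [0.4687 0.0198 0.032 ]
wrist orange 89.0 (281, 211, 25, 17) [ 0.5715 -0.012   0.032 ]
wrist orange 27.0 (278, 228, 10, 14) [ 0.5572 -0.0186  0.032 ]
```

View pics/c11.png

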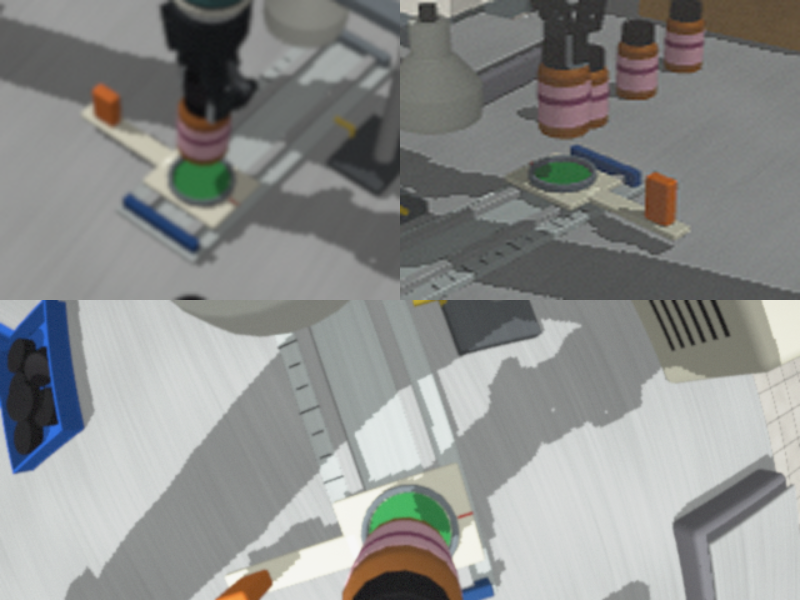

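The bottle hangs over the pocket, aligned in the scene and side views. Those two views see along nearly the same direction, so I'll fit the pocket circle in the wrist view for the third check.

```bash
python3 - <<'E'
from h import *
from scipy.optimize import least_squares
s,R=axes();p=r.camera_params("wrist");im=cv2.imread("pics/wrist11.png")
b=blobs(im,"green",100)[0][:,0,:].astype(float)
q=onz(p,b[:,0],b[:,1],.034,True)[:,:2]
# keep far arc: extreme along tool y (away from the bottle)
y=R[:2,1];sel=q@y>np.percentile(q@y,40)
f=lambda c:np.hypot(*(q[sel]-c).T)-.0315
c=least_squares(f,[.616,.005],loss="soft_l1",f_scale=.001);print("pocket wrist",c.x.round(4),"res",np.abs(c.fun).mean().round(5),sel.sum())
# same on scene/side early full views
for n,fn in(("scene","scene5"),("side","side5"),("wrist","wrist5")):
    i=cv2.imread(f"pics/{fn}.png")
h=s['tcp_pos']-R[:,0]*r.hold_point_z
base=h+R[:,0]*.095
print("hold",h.round(4),"base if tilted with tool",base.round(4))
d=np.r_[c.x,0]-np.r_[(h[:2]+base[:2])/2,0];print("move tool axes cm",(R.T@d*100).round(2))
bl=onz(p,*np.array([[331.,210.]]).T,.09,True);print(bl)
E
```

```text
pocket wrist [6.177e-01 6.000e-04] res 0.00502 99
hold [0.6161 0.0031 0.1913] base if tilted with tool [0.6136 0.0055 0.0964]
move tool axes cm [-0.02 -0.2   0.43]
[[ 0.61968843 -0.00332449  0.09      ]]
```

```bash
cat > pk.py <<'E'
from h import *
from scipy.optimize import least_squares
s,R=axes();p=r.camera_params("wrist");im=r.camera("wrist");cv2.imwrite(f"pics/p_{s['t']:.1f}.png",im)
b=blobs(im,"green",100)[0];m=np.zeros(im.shape[:2],np.uint8);cv2.drawContours(m,[b],-1,255,-1)
cols=np.where(m.any(0))[0][1:-1];top=m[:,cols].argmax(0)
q=onz(p,cols,top-.5,.032,True)[:,:2]
c=least_squares(lambda c:np.hypot(*(q-c[:2]).T)-c[2],[.616,.005,.032],loss="soft_l1",f_scale=.0005);print("t",s['t'],"pocket",c.x.round(4),"res",np.abs(c.fun).mean().round(5))
c2=least_squares(lambda c:np.hypot(*(q-c[:2]).T)-.032,[.616,.005],loss="soft_l1",f_scale=.0005);print("fixed r",c2.x.round(4),np.abs(c2.fun).mean().round(5))
h=s['tcp_pos']-R[:,0]*r.hold_point_z;base=h+R[:,0]*.095
print("tcp",s['tcp_pos'].round(4),"hold",h.round(4),"base",base.round(4),"move cm",(R.T@np.r_[c2.x-(h+base)[:2]/2,0]*100).round(2))
E
python3 pk.py; python3 ax.py 2>/dev/null|grep -v R
```

```text
t 24.0667 pocket [0.6189 0.0036 0.0301] res 0.00022
fixed r [0.6178 0.0017] 0.00041
tcp [0.6156 0.0036 0.1727] hold [0.6161 0.0031 0.1913] base [0.6136 0.0055 0.0964] move cm [-0.01 -0.09  0.38]
t 24.1167 tcp [0.6158 0.0035 0.1729] gap 0.0428 F [ 0.  -0.2 -1.1]
scene [345. 200.] [344.4 207.4] t -0.0 axis [0.6162 0.003 ]
side [302. 166.] [305.  171.1] t -0.0106 axis [ 0.6114 -0.0063]
two-view axis [ 0.6557 -0.0702]
```

Pocket centre is about (0.618, 0.004). I'll correct +0.5 cm along tool z and descend, slowly at the end.

{"method": "step_arm", "body": {"targets": [[3.8,[0,0,0.3],0],[3.8,[1,0,0.5],0],[3.8,[2.2,0,0.5],0],[3.8,[3.2,0,0.5],0],[3.8,[3.8,0,0.5],0]]}}

```text
t: 24.63
tcp_pos: [0.6183, 0.0028, 0.1326]
eef_rot: [0.39, 1.572, -0.361]
wrist_force: [-0.2, 0.4, -0.8]
finger_gap: 0.0425
```

{"method": "step_arm", "body": {"targets": [[3.8,[0,0,0],0],[3.8,[0,0,0],0],[3.8,[0,0,0],0],[3.8,[0,0,0],0],[3.8,[0,0,0],0]]}}

```text
t: 25.05
tcp_pos: [0.6187, 0.0027, 0.1331]
eef_rot: [0.39, 1.571, -0.361]
wrist_force: [0.5, 0.3, -1.8]
finger_gap: 0.043
```

```bash
python3 pk.py; python3 ax.py 2>/dev/null|head -3; python3 - <<'E'
import cv2,numpy as np,glob
g=lambda k:cv2.imread(sorted(glob.glob(f"pics/{k}_2[4-9]*.png"))[-1])
a=g("a_scene")[170:250,300:400];b=g("a_side")[140:220,250:350]
w=g("p")[60:260,220:470]
cv2.imwrite("pics/c12.png",np.hstack([cv2.resize(a,(275,220),interpolation=2),cv2.resize(b,(275,220),interpolation=2),cv2.resize(w,(250,220))]))
E
```

```text
t 25.05 pocket [0.6189 0.0038 0.0301] res 0.00016
fixed r [0.618  0.0018] 0.00039
tcp [0.6187 0.0027 0.1331] hold [0.6192 0.0023 0.1518] base [0.6166 0.0047 0.0569] move cm [-0.   -0.14  0.09]
t 25.1 tcp [0.6186 0.0027 0.1331] gap 0.0428 F [-0.  -0.6 -1. ]
scene [345. 209.] [345.  216.5] t 0.0005 axis [0.6194 0.0027]
side [301. 179.] [304.7 180.9] t -0.012 axis [ 0.6136 -0.0084]
```

View pics/c12.png

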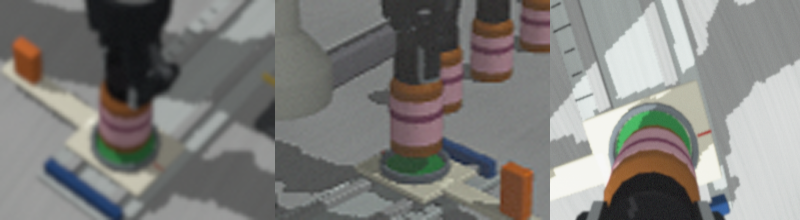

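All three views show the body centred in the rim. Lower slowly.

{"method": "step_arm", "body": {"targets": [[3.8,[0.5,0,0],0],[3.8,[1,0,0.1],0],[3.8,[1.4,0,0.1],0],[3.8,[1.6,0,0.1],0],[3.8,[1.7,0,0.1],0]]}}

```text
t: 25.62
tcp_pos: [0.6184, 0.0027, 0.1151]
eef_rot: [0.39, 1.573, -0.362]
wrist_force: [0.2, 0.3, -0.9]
finger_gap: 0.0428
```

{"method": "step_arm", "body": {"targets": [[3.8,[0.1,0,0],0],[3.8,[0.2,0,0],0],[3.8,[0.3,0,0],0],[3.8,[0.3,0,0],0],[3.8,[0.3,0,0],0]]}}

```text
t: 26.03
tcp_pos: [0.6184, 0.0028, 0.1122]
eef_rot: [0.39, 1.573, -0.362]
wrist_force: [-0.2, 0.6, -1.6]
finger_gap: 0.0429
```

{"method": "step_arm", "body": {"targets": [[3.8,[0.05,0,0],0],[3.8,[0.1,0,0],0],[3.8,[0.15,0,0],0],[3.8,[0.2,0,0],0],[3.8,[0.2,0,0],0]]}}

```text
t: 26.45
tcp_pos: [0.6183, 0.0029, 0.1101]
eef_rot: [0.39, 1.573, -0.362]
wrist_force: [0.8, 0.2, -0.3]
finger_gap: 0.0427
```

```bash
python3 - <<'E'
from cell import r
s=r.get_state();print(s['wrist_force'],s['tcp_pos'])
E
python3 ax.py 2>/dev/null|head -3
```

```text
[ 0.8079916   0.2103883  -0.26670552] [0.6182739  0.00286625 0.11007616]
t 26.45 tcp [0.6183 0.0029 0.1101] gap 0.0427 F [ 0.8  0.2 -0.3]
scene [345. 214.] [344.1 221.4] t -0.0015 axis [0.6181 0.0011]
side [301. 186.] [301.7 191.7] t -0.0022 axis [6.178e-01 5.000e-04]
```

{"method": "step_arm", "body": {"targets": [[3.8,[0.05,0,0],0],[3.8,[0.1,0,0],0],[3.8,[0.15,0,0],0],[3.8,[0.2,0,0],0],[3.8,[0.2,0,0],0]]}}

```text
t: 26.97
tcp_pos: [0.6185, 0.0031, 0.1091]
eef_rot: [0.39, 1.572, -0.361]
wrist_force: [-1.8, 0.3, 5.7]
finger_gap: 0.0425
```

```bash
python3 - <<'E'
from h import *
P=r.camera_params("scene")
def lab(uv,xy):
    o,d=ray(P,*uv);w=d[:2]/np.linalg.norm(d[:2]);t=((np.array(xy)-o[:2])@w)/np.linalg.norm(d[:2]);return (o+t*d)[2]
print("on table",lab((265.3,252.1),(.474,-.184)),lab((340.2,294.4),(.70,-.187)))
im=r.camera("scene")
for b in blobs(im,"pink",30):
    c=cen(b)
    if 330<c[0]<360 and c[1]<250: print(c,"now",lab(c,(.618,.003)))
print(r.get_state()['wrist_force'])
E
```

```text
on table 0.008432762864165833 -0.008077515650597666
(343.9176788124156, 221.59919028340082) now 0.035167610083274514
[-2.16700564 -0.08354457  5.32717734]
```

Contact is at about 6 N and at the floor's height, not the rim's. Release and rise.

{"method": "step_arm", "body": {"targets": [[4.4,[-0.05,0,0],0],[5,[-0.05,0,0],0],[6,[0,0,0],0],[7.5,[0,0,0],0],[8.4,[0,0,0],0]]}}

```text
t: 27.43
tcp_pos: [0.6184, 0.003, 0.1089]
eef_rot: [0.39, 1.572, -0.361]
wrist_force: [-0.3, 0.4, -0.5]
finger_gap: 0.0819
```

{"method": "step_arm", "body": {"targets": [[8.5,[-2,0,0],0],[8.5,[-5,0,0],0],[8.5,[-9,0,0],0],[8.5,[-13,0,0],0],[8.5,[-16,0,0],0]]}}

```text
t: 27.85
tcp_pos: [0.6238, -0.0014, 0.2721]
eef_rot: [0.391, 1.57, -0.361]
wrist_force: [0.6, 0.4, 0.4]
finger_gap: 0.0851
```

```bash
cat > chk.py <<'E'
from h import *
s,R=axes();print(s['t'],s['tcp_pos'].round(4),R.round(3).tolist())
for n in("scene","side","wrist"):
    p=r.camera_params(n);im=r.camera(n);cv2.imwrite(f"pics/{n}_{s['t']:.1f}.png",im);w=n=="wrist"
    for c,z,a in(("pink",.068,40),("black",.135,30),("orange",.06,30),("yellow",.032,5),("green",.032,10)):
      for b in blobs(im,c,a)[:9]:
        q=onz(p,*cen(b),z,w)
        if .44<q[0]<.78 and -.1<q[1]<.3: print(n,c,cv2.contourArea(b),np.round(cen(b),1),cv2.boundingRect(b),q.round(4)[:2])
E
python3 chk.py
```

```text
27.85 [ 0.6238 -0.0014  0.2721] [[-0.026, 0.46, 0.888], [0.026, 0.888, -0.459], [-0.999, 0.011, -0.035]]
scene pink 129.0 [344.1 221.5] (336, 214, 19, 14) [ 0.6277 -0.0165]
scene black 880.0 [350.8 147.1] (330, 123, 40, 58) [0.5332 0.1799]
scene orange 55.0 [308.7 190.2] (305, 185, 9, 13) [0.481  0.0292]
side pink 221.5 [301.6 192.3] (292, 183, 19, 18) [0.6031 0.0216]
side orange 37.5 [339.6 206.7] (333, 199, 10, 21) [0.483  0.0177]
wrist pink 103.0 [321.  153.8] (302, 150, 36, 15) [0.6339 0.0204]
wrist black 816.0 [320.9 181.4] (298, 163, 38, 44) [0.6273 0.0042]
wrist orange 242.0 [212.3 207.4] (201, 195, 23, 22) [0.4792 0.024 ]
wrist yellow 31.5 [329.9  27.5] (320, 24, 19, 8) [0.7146 0.1545]
wrist green 144.5 [315.2 150.5] (294, 144, 48, 25) [0.6264 0.0236]
```

The bottle stands in the pocket, and the sled hasn't moved (grip still at scene (308.7,190.2)). The plate has a red mark at the pocket's axis that should meet the yellow pointer. Now to the grip.

{"method": "step_arm", "body": {"targets": [[8.5,[0,-1,-2.7],-0.07],[8.5,[0,-2,-5.4],-0.14],[8.5,[0,-3,-8.1],-0.21],[8.5,[0,-4,-10.8],-0.28],[8.5,[0,-4.8,-13.3],-0.32]]}}

```text
t: 28.42
tcp_pos: [0.4818, 0.0171, 0.2739]
eef_rot: [0.14, 1.595, -0.102]
wrist_force: [0.2, -0.4, 0.6]
finger_gap: 0.0849
```

{"method": "step_arm", "body": {"targets": [[8.5,[3,0,0],0],[8.5,[6,0,0],0],[8.5,[9,0,0],0],[8.5,[11,0,0],0],[8.5,[11,0,0],0]]}}

```text
t: 28.83
tcp_pos: [0.4747, 0.0198, 0.1592]
eef_rot: [0.138, 1.605, -0.104]
wrist_force: [-0.3, -0.9, 0.7]
finger_gap: 0.0848
```

```bash
python3 - <<'E'
from h import *
s,R=axes();print(s['t'],s['tcp_pos'].round(4),"tool y az",np.degrees(np.arctan2(R[1,1],R[0,1])))
p=r.camera_params("wrist");im=r.camera("wrist");cv2.imwrite("pics/w13.png",im)
for b in blobs(im,"orange",100):
    q=onz(p,b[:,0,0],b[:,0,1],.081,True)[:,:2];bb=cv2.boundingRect(b);print(bb,q.mean(0).round(4))
    # top face: rear (low v=+y) rows are the side face; use the image-bottom edge as -y edge of top
    print("bottom edge",onz(p,bb[0]+bb[2]/2,bb[1]+bb[3]-1.,.081,True).round(4))
print("to (.484,.018,.049)",(R.T@(np.array([.484,.018,.049])-s['tcp_pos'])*100).round(2))
E
```

```text
28.8333 [0.4747 0.0198 0.1592] tool y az 81.17401849099294
(319, 178, 37, 30) [0.4859 0.0288]
bottom edge [0.4849 0.0182 0.081 ]
(480, 179, 35, 57) [0.6145 0.0024]
bottom edge [ 0.6177 -0.0267  0.081 ]
to (.484,.018,.049) [10.97 -0.24  1.38]
```

{"method": "step_arm", "body": {"targets": [[8.5,[2,0.2,0.7],0],[8.5,[5,0.2,1.4],0],[8.5,[8,0.2,1.4],0],[8.5,[10.5,0.2,1.4],0],[8.5,[10.8,0.2,1.4],0]]}}

```text
t: 29.3
tcp_pos: [0.4851, 0.0222, 0.0505]
eef_rot: [0.138, 1.607, -0.105]
wrist_force: [-1.2, 0.4, -0.5]
finger_gap: 0.0855
```

{"method": "step_arm", "body": {"targets": [[6,[0,0,0],0],[4,[0,0,0],0],[2.5,[0,0,0],0],[2,[0,0,0],0],[2,[0,0,0],0]], "squeeze": 40}}

```text
t: 29.72
tcp_pos: [0.4844, 0.0227, 0.0521]
eef_rot: [0.139, 1.609, -0.104]
wrist_force: [-8.3, 0.0, 12.6]
finger_gap: 0.0294
```

{"method": "step_arm", "body": {"targets": [[2,[0,0,0],0],[2,[0,0,0],0],[2,[0,0,0],0],[2,[0,0,0],0],[2,[0,0,0],0]]}}

```text
t: 30.13
tcp_pos: [0.4843, 0.0227, 0.0523]
eef_rot: [0.139, 1.609, -0.104]
wrist_force: [-3.1, -0.0, -0.4]
finger_gap: 0.0296
```

{"method": "step_arm", "body": {"targets": [[2,[0,0.2,0],0],[2,[0,0.6,0],0],[2,[0,1.2,0],0],[2,[0,1.9,0],0],[2,[0,2.6,0],0]]}}

```text
t: 30.55
tcp_pos: [0.4885, 0.049, 0.0524]
eef_rot: [0.138, 1.609, -0.104]
wrist_force: [0.3, -1.7, -10.9]
finger_gap: 0.0299
```

{"method": "step_arm", "body": {"targets": [[2,[0,0.7,0],0],[2,[0,1.4,0],0],[2,[0,2.1,0],0],[2,[0,2.8,0],0],[2,[0,3.5,0],0]]}}

```text
t: 30.97
tcp_pos: [0.494, 0.0841, 0.0525]
eef_rot: [0.138, 1.608, -0.104]
wrist_force: [3.0, -2.1, -17.7]
finger_gap: 0.0292
```

{"method": "step_arm", "body": {"targets": [[2,[0,0.7,0],0],[2,[0,1.4,0],0],[2,[0,2.1,0],0],[2,[0,2.8,0],0],[2,[0,3.5,0],0]]}}

```text
t: 31.38
tcp_pos: [0.4995, 0.1189, 0.0526]
eef_rot: [0.137, 1.608, -0.105]
wrist_force: [5.5, -3.0, -23.5]
finger_gap: 0.0294
```

{"method": "step_arm", "body": {"targets": [[2,[0,0.7,0],0],[2,[0,1.4,0],0],[2,[0,2.1,0],0],[2,[0,2.6,0],0],[2,[0,2.9,0],0]]}}

```text
t: 31.8
tcp_pos: [0.5041, 0.1484, 0.0526]
eef_rot: [0.137, 1.608, -0.105]
wrist_force: [5.3, -2.2, -22.8]
finger_gap: 0.0292
```

{"method": "step_arm", "body": {"targets": [[2,[0,0.7,0],0],[2,[0,1.3,0],0],[2,[0,1.8,0],0],[2,[0,2.1,0],0],[2,[0,2.2,0],0]]}}

```text
t: 32.22
tcp_pos: [0.5077, 0.171, 0.0526]
eef_rot: [0.136, 1.607, -0.104]
wrist_force: [5.5, -2.7, -21.7]
finger_gap: 0.0295
```

```bash
cat > fin.py <<'E'
from h import *
s,R=axes();t=s['t'];print(t,s['tcp_pos'].round(4),np.round(s['wrist_force'],1))
yh=np.array([np.sin(np.radians(9)),np.cos(np.radians(9))])
p=r.camera_params("wrist");im=r.camera("wrist");cv2.imwrite(f"pics/f_{t:.1f}.png",im)
hsv=cv2.cvtColor(im,cv2.COLOR_BGR2HSV)
def rep(m,nm,amin):
    n,_,st,ce=cv2.connectedComponentsWithStats(m)
    for i in range(1,n):
        if st[i,4]>=amin:
            for z in(.032,):
                q=onz(p,*ce[i],z,True)
                if .6<q[0]<.8 and 0<q[1]<.35: print(nm,st[i].tolist(),ce[i].round(1),q[:2].round(4),"track",(q[:2]@yh).round(4))
rep(cv2.inRange(hsv,(20,120,100),(34,255,255)),"yellow",6)
rep(cv2.inRange(hsv,(0,70,120),(6,255,255))|cv2.inRange(hsv,(172,70,120),(179,255,255)),"red",2)
for n in("scene","side"):
    cv2.imwrite(f"pics/f{n}_{t:.1f}.png",r.camera(n))
E
python3 fin.py; python3 - <<'E'
import cv2,glob
f=sorted(glob.glob("pics/f_3*.png"))[-1];print(f);i=cv2.imread(f)
cv2.imwrite("pics/c14.png",cv2.resize(i[100:300,400:640],(720,600),interpolation=cv2.INTER_CUBIC))
E
```

```text
32.2167 [0.5077 0.171  0.0526] [  5.5  -2.7 -21.7]
yellow [584, 201, 26, 14, 222] [595.5 208.8] [0.7097 0.1574] track 0.2665
yellow [495, 241, 1, 7, 7] [495. 244.] [0.6161 0.1481] track 0.2427
yellow [496, 253, 2, 5, 6] [496.5 254.8] [0.6179 0.14  ] track 0.2349
red [592, 229, 2, 1, 2] [592.5 229. ] [0.7094 0.1414] track 0.2507
red [573, 239, 2, 2, 2] [573.5 239.5] [0.6883 0.1371] track 0.2431
red [563, 244, 8, 8, 8] [566.5 247.5] [0.6818 0.132 ] track 0.2371
red [556, 261, 2, 2, 2] [556.5 261.5] [0.6734 0.1225] track 0.2263
red [554, 264, 2, 2, 2] [554.5 264.5] [0.6718 0.1204] track 0.224
red [545, 286, 1, 2, 2] [545.  286.5] [0.6661 0.1028] track 0.2058
red [544, 295, 1, 5, 5] [544. 297.] [0.6673 0.0928] track 0.1961
red [545, 306, 1, 2, 2] [545.  306.5] [0.6709 0.0827] track 0.1866
red [546, 309, 1, 2, 2] [546.  309.5] [0.6728 0.0791] track 0.1833
pics/f_32.2.png
```

The picture budget is spent, so I'll go on numerically. The sled has moved 150 mm. I'll measure the head's axis and the bottle's axis in the scene and side views from edge profiles, plus the red mark against the yellow pointer.

```bash
python3 - <<'E'
from h import *
p=r.camera_params("wrist");im=cv2.imread("pics/f_32.2.png")
def proj(P,X):
    T=np.linalg.inv(P['pose']);q=T[:3,:3]@np.array(X)+T[:3,3];K=P['camera_matrix'];return q,K
def pf(P,X):
    q,K=proj(P,X);th=np.arctan2(np.hypot(q[0],q[1]),q[2]);s=th/np.hypot(q[0],q[1]);return K[0][0]*q[0]*s+K[0][2],K[1][1]*q[1]*s+K[1][2]
print("expect mark",np.round(pf(p,[.688,.144,.032]),1),"head axis z.032 est",np.round(pf(p,[.645,.164,.032]),1))
a=cv2.cvtColor(im,cv2.COLOR_BGR2LAB)[...,1].astype(int)-128;b=cv2.cvtColor(im,cv2.COLOR_BGR2LAB)[...,2].astype(int)-128
print("a*");print(a[222:246:1,556:610:2])
# side/scene profiles: bottle label & head rows
for n,(x0,x1),rows in(("side",(215,300),(150,160,168,172,176,180)),("scene",(350,420),(140,145,150,155,160))):
    g=cv2.cvtColor(cv2.imread(f"pics/f{n}_32.2.png"),cv2.COLOR_BGR2GRAY)
    for v in rows: print(n,v,x0,g[v,x0:x1:2].tolist())
E
```

```text
expect mark [574.4 230.8] head axis z.032 est [532.6 213.8]
a*
[[19 20 19 19 18 15 14 12 12 12 13 11 12 14 12 13 12 13  9  4 -1 -1 -2 -1
  -1 -1 -1]
 [20 20 20 19 17 13 12 13 12 11 12 13 12 11 13 12 13 12 12  7  1  0 -1 -2
  -1 -1  0]
 [20 20 19 15 13 13 12 11 12 11 12 12 11 11 12 12 13 13 13 11  9  1 -1 -1
  -1 -1 -3]
 [21 20 17 13 12 13 13 11 12 13 12 12 11 13 11 11 12 14 12 12 11  8  2 -1
   1  0 -2]
 [19 16 13 12 11 13 12 12 11 13 12 12 11 11 13 12 12 13 12 13 13 12  7  2
  -1 -2 -1]
 [20 16 13 13 11 12 11 11 12 12 12 12 13 13 11 12 12 11 12 13 13 12 12  8
   2 -1 -1]
 [17 14 11 12 13 12 11 11 12 12 13 12 12 12 12 12 13 13 14 13 13 13 13 13
   8  1 -2]
 [16 12 13 12 12 13 12 12 12 13 11 13 13 12 13 12 12 14 13 12 13 12 12 12
  13  6  0]
 [14 12 11 13 12 12 12 12 12 11 13 10 11 13 12 12 12 12 12 11 11 11 13 11
  12 11  4]
 [12 12 12 11 12 12 12 12 12 11 11 12 12 11 13 11 11 12 12 11 10 10 11 12
  11 12  8]
 [12 11 12 11 12 11 13 12 11 12 13 11 12 13 12 11 12 11 12 12 12 10 11 11
  10 13 10]
 [11 12 12 12 12 11 14 12 12 12 11 13 13 13 10 11 11 13 11 12 13 12 11 10
  11 11 12]
 [11 
[... 2539 characters left out ...]
7, 132, 148, 149, 148, 147, 146, 146, 125, 106, 109, 111, 116, 118, 114, 112, 109, 82, 73, 76, 85, 99, 104, 107, 108, 107, 107, 113, 129, 143, 148, 147, 148]
scene 150 350 [22, 43, 46, 59, 107, 99, 128, 146, 147, 134, 118, 123, 148, 152, 161, 170, 163, 166, 166, 157, 138, 123, 106, 83, 72, 73, 81, 97, 105, 107, 107, 106, 105, 109, 117]
scene 155 350 [34, 96, 43, 26, 35, 89, 138, 146, 145, 138, 147, 180, 188, 186, 183, 179, 174, 170, 164, 157, 149, 142, 135, 126, 118, 120, 125, 96, 74, 70, 77, 92, 104, 106, 106]
scene 160 350 [21, 22, 57, 118, 148, 148, 146, 148, 148, 144, 134, 131, 131, 137, 151, 163, 165, 164, 159, 153, 143, 134, 119, 109, 107, 141, 148, 149, 149, 148, 136, 104, 75, 70, 74]
```

```bash
python3 - <<'E'
from h import *
P={n:r.camera_params(n) for n in("scene","side")}
yh=np.array([np.sin(np.radians(9)),np.cos(np.radians(9))])
def sp(n,u,v,p0=np.array([.618,.003])):
    o,d=ray(P[n],u,v);A=np.array([yh,-d[:2]]).T;return np.linalg.solve(A,o[:2]-p0)[0]
print("load labels",sp("scene",344.1,221.5),sp("side",301.6,192.3))
for n in P:
    im=cv2.imread(f"pics/f{n}_32.2.png")
    for b in blobs(im,"pink",15):
        u,v=cen(b)
        if (n=="scene" and 350<u<400 and 150<v<220) or (n=="side" and 230<u<290 and 170<v<240): print(n,"label now",(u,v),cv2.boundingRect(b),cv2.contourArea(b),sp(n,u,v))
for u in(384,385): print("head scene",u,sp("scene",u,155))
for u in(252,252.5,253): print("head side",u,sp("side",u,174))
g=cv2.cvtColor(cv2.imread("pics/fscene_32.2.png"),cv2.COLOR_BGR2GRAY)
for v in(148,152,154,156,158): print(v,g[v,362:408].tolist())
for v in(175,): print(v,cv2.imread("pics/fside_32.2.png")[v,228:276].tolist())
E
```

```text
load labels -0.001247681736133412 -0.0020552492364322964
scene label now (376.3131313131313, 188.64267676767676) (368, 181, 19, 14) 132.0 0.14940928936656803
side label now (260.5380635624538, 212.4072431633407) (250, 202, 22, 19) 225.5 0.15023763446973395
head scene 384 0.16769790662567582
head scene 385 0.17302240010971986
head side 252 0.1694081520141422
head side 252.5 0.1678976561809031
head side 253 0.16638326120768576
148 [147, 147, 146, 146, 147, 146, 139, 124, 112, 110, 111, 113, 114, 116, 117, 120, 122, 126, 128, 127, 130, 130, 134, 139, 144, 144, 138, 128, 118, 103, 88, 79, 74, 73, 73, 73, 77, 84, 92, 100, 105, 107, 107, 108, 107, 107]
152 [83, 123, 144, 147, 146, 144, 143, 150, 170, 181, 183, 186, 189, 190, 189, 188, 186, 184, 182, 180, 178, 175, 173, 170, 166, 163, 158, 153, 148, 144, 137, 130, 124, 120, 114, 105, 93, 84, 77, 73, 71, 71, 74, 78, 84, 93]
154 [118, 140, 145, 145, 145, 142, 138, 141, 157, 178, 189, 190, 189, 189, 186, 186, 184, 182, 180, 178, 176, 174, 171, 168, 165, 161, 157, 153, 149, 145, 142, 138, 133, 128, 123, 121, 118, 113, 110, 110, 98, 84, 75, 72, 
[... 594 characters left out ...]
124], [103, 110, 106], [104, 109, 107], [104, 113, 109], [109, 115, 113], [115, 119, 117], [111, 117, 115], [115, 121, 118], [116, 122, 120], [114, 120, 117], [116, 121, 120], [113, 121, 117], [116, 122, 120], [115, 121, 119], [114, 121, 118], [117, 122, 121], [115, 122, 120], [115, 121, 119], [116, 124, 120], [112, 119, 118], [116, 121, 121], [116, 122, 119], [114, 122, 118], [113, 120, 116], [115, 121, 120], [111, 116, 114], [112, 118, 116], [112, 118, 115], [110, 116, 115], [108, 113, 110], [106, 112, 108], [105, 109, 109], [104, 110, 107], [100, 104, 104], [99, 105, 104], [95, 100, 100], [105, 107, 106], [134, 134, 133], [131, 133, 131], [135, 134, 131], [133, 136, 132], [134, 134, 132]]
```

Both views put the head at about s = 0.168–0.170 m and the bottle at 0.150. The pointer gives about 17–20 mm, so I'll advance 18 mm.

{"method": "step_arm", "body": {"targets": [[2,[0,0.3,0],0],[2,[0,0.8,0],0],[2,[0,1.3,0],0],[2,[0,1.7,0],0],[2,[0,1.8,0],0]]}}

```text
t: 32.78
tcp_pos: [0.5107, 0.19, 0.0526]
eef_rot: [0.136, 1.607, -0.103]
wrist_force: [5.5, -1.0, -22.3]
finger_gap: 0.0296
```

{"method": "step_arm", "body": {"targets": [[2,[0,0,0],0],[2,[0,0,0],0],[2,[0,0,0],0],[2,[0,0,0],0],[2,[0,0,0],0]]}}

```text
t: 33.2
tcp_pos: [0.5108, 0.1909, 0.0526]
eef_rot: [0.137, 1.606, -0.102]
wrist_force: [4.7, 1.5, -20.4]
finger_gap: 0.0295
```

{"method": "step_arm", "body": {"targets": [[3.5,[0,0,0],0],[5,[0,0,0],0],[7,[0,0,0],0],[8,[0,0,0],0],[8,[0,0,0],0]]}}

```text
t: 33.62
tcp_pos: [0.511, 0.1915, 0.0535]
eef_rot: [0.137, 1.606, -0.101]
wrist_force: [0.0, -0.6, 0.8]
finger_gap: 0.0797
```

{"method": "step_arm", "body": {"targets": [[8,[-2,0,0],0],[8,[-5,0,0],0],[8,[-8,0,0],0],[8,[-11,0,0],0],[8,[-14,0,0],0]]}}

```text
t: 34.03
tcp_pos: [0.5158, 0.1878, 0.1952]
eef_rot: [0.138, 1.606, -0.101]
wrist_force: [0.3, 0.4, 0.1]
finger_gap: 0.0801
```

```bash
cat > sp.py <<'E'
from h import *
P={n:r.camera_params(n) for n in("scene","side")}
yh=np.array([np.sin(np.radians(9)),np.cos(np.radians(9))])
def sp(n,u,v,p0=np.array([.618,.003])):
    o,d=ray(P[n],u,v);A=np.array([yh,-d[:2]]).T;return np.linalg.solve(A,o[:2]-p0)[0]
s=r.get_state();print(s['t'],np.round(s['tcp_pos'],4),np.round(s['wrist_force'],1))
for n in P:
    im=r.camera(n);cv2.imwrite(f"pics/s{n}_{s['t']:.1f}.png",im)
    for b in blobs(im,"pink",15):
        u,v=cen(b);print(n,np.round((u,v),1),cv2.boundingRect(b),cv2.contourArea(b),sp(n,u,v).round(4) if (n=="scene" and 350<u<400 and 150<v<220) or (n=="side" and 230<u<290 and 190<v<240) else "")
    g=cv2.cvtColor(im,cv2.COLOR_BGR2GRAY)
    if n=="side":
        for v in(172,174,176):print(v,g[v,230:240].tolist(),g[v,264:276].tolist())
    else:
        for v in(153,155,157):print(v,g[v,364:374].tolist(),g[v,394:406].tolist())
    for b in blobs(im,"green",5)[:2]+blobs(im,"orange",20)[:3]: print("g/o",cen(b),cv2.boundingRect(b))
E
python3 sp.py
```

```text
34.0333 [0.5158 0.1878 0.1952] [0.3 0.4 0.1]
scene [160.1 278.5] (140, 262, 42, 34) 804.0 
scene [340.1 294.5] (331, 286, 20, 15) 121.0 
scene [316.6 330. ] (306, 322, 22, 14) 112.0 
scene [380.2 184.9] (373, 177, 18, 14) 101.5 0.1686
scene [289.7 370.7] (278, 364, 22, 12) 96.0 
scene [374.9 121.1] (373, 118, 5, 7) 17.0 
153 [146, 144, 143, 141, 133, 135, 164, 185, 189, 189] [127, 123, 119, 114, 109, 100, 91, 84, 76, 72, 70, 71]
155 [144, 143, 144, 142, 134, 132, 144, 163, 179, 185] [134, 130, 124, 120, 117, 114, 118, 129, 123, 110, 95, 83]
157 [144, 144, 145, 145, 142, 136, 134, 136, 146, 162] [136, 133, 128, 119, 111, 111, 126, 142, 146, 146, 142, 134]
g/o (448.31083844580775, 96.59122926607589) (405, 70, 87, 50)
side [237.7 312.6] (222, 297, 29, 28) 440.0 
side [459.4 185.5] (441, 179, 39, 14) 283.5 
side [254.5 218.7] (244, 213, 21, 12) 145.0 0.1712
side [329.  159.3] (321, 152, 16, 15) 137.5 
side [346.6 149.3] (339, 143, 15, 13) 119.0 
side [313.4 170.4] (308, 163, 11, 15) 91.5 
side [253.7 209.7] (243, 205, 22, 9) 82.0 0.1717
172 [129, 130, 131, 128, 115, 106, 108, 112, 115, 115] [107, 109, 106, 105, 102, 99, 91, 98, 130, 131, 131, 127]
174 [128, 128, 132, 130, 118, 106, 109, 112, 113, 114] [110, 106, 106, 106, 101, 97, 101, 125, 129, 129, 130, 131]
176 [127, 131, 129, 131, 127, 110, 110, 111, 113, 115] [110, 108, 106, 103, 101, 99, 112, 134, 131, 133, 131, 131]
g/o (95.10818254715336, 345.3233274064777) (27, 286, 121, 114)
g/o (17.62534435261708, 369.9116161616161) (0, 342, 38, 53)
```

Released. The side view puts the bottle about 2 mm past the head and the scene view about 0. I'll move the wrist camera to the -y/+x side to compare the red mark with the yellow pointer directly.

{"method": "step_arm", "body": {"targets": [[8,[-1,-3.8,0],0],[8,[-2,-7.6,0],0],[8,[-3,-11.4,0],0],[8,[-4,-15.2,0],0],[8,[-4,-18,0],0]]}}

```text
t: 34.55
tcp_pos: [0.493, 0.0065, 0.2358]
eef_rot: [0.144, 1.595, -0.099]
wrist_force: [0.6, 0.2, -0.4]
finger_gap: 0.0798
```

{"method": "step_arm", "body": {"targets": [[8,[0,0,4],0],[8,[0,0,8],0],[8,[0,0,12],0],[8,[0,0,16],0],[8,[0,0,20],0]]}}

```text
t: 34.97
tcp_pos: [0.6918, -0.024, 0.2292]
eef_rot: [0.144, 1.596, -0.098]
wrist_force: [0.7, 0.9, 1.1]
finger_gap: 0.0801
```

{"method": "step_arm", "body": {"targets": [[8,[0,0,2],0],[8,[0,0,4],0],[8,[0,0,4],0],[8,[0,0,4],0],[8,[0,0,4],0]]}}

```text
t: 35.38
tcp_pos: [0.7304, -0.0299, 0.2272]
eef_rot: [0.144, 1.598, -0.098]
wrist_force: [-1.1, -0.2, -0.6]
finger_gap: 0.0799
```

```bash
python3 - <<'E'
from h import *
s,R=axes();print(s['t'],np.round(s['tcp_pos'],4))
p=r.camera_params("wrist");im=r.camera("wrist");np.save("pw.npy",p['pose']);cv2.imwrite("pics/v1.png",im)
yh=np.array([np.sin(np.radians(9)),np.cos(np.radians(9))])
lab=cv2.cvtColor(im,cv2.COLOR_BGR2LAB).astype(int)-128
hsv=cv2.cvtColor(im,cv2.COLOR_BGR2HSV)
for nm,m in(("yellow",cv2.inRange(hsv,(18,120,90),(34,255,255))),("red",((lab[...,1]>22)&(lab[...,2]<40)).astype(np.uint8)),("green",cv2.inRange(hsv,*HSV["green"]))):
    n,l,st,ce=cv2.connectedComponentsWithStats(m)
    for i in range(1,n):
        if st[i,4]>=3:
            q=onz(p,*ce[i],.032,True)
            if .55<q[0]<.8 and .05<q[1]<.3: print(nm,st[i].tolist(),ce[i].round(1),q[:2].round(4),"track s",((q[:2]-[.618,.003])@yh).round(4))
E
```

```text
35.3833 [ 0.7304 -0.0299  0.2272]
yellow [274, 17, 25, 7, 102] [286.6  19.1] [0.7156 0.154 ] track s 0.1644
green [240, 0, 11, 30, 86] [246.4  12.6] [0.6718 0.1728] track s 0.1761
green [239, 31, 5, 5, 6] [240.8  33.3] [0.6623 0.1488] track s 0.1509
green [210, 41, 18, 4, 24] [219.1  42.7] [0.6354 0.1443] track s 0.1423
```

{"method": "step_arm", "body": {"targets": [[8,[-1,1,0],0],[8,[-2,2,0],0],[8,[-3,3,0],0],[8,[-3,3,0],0],[8,[-3,3,0],0]]}}

```text
t: 35.85
tcp_pos: [0.7364, 0.0009, 0.2604]
eef_rot: [0.143, 1.594, -0.095]
wrist_force: [0.3, 0.3, 0.0]
finger_gap: 0.0797
```

```bash
python3 - <<'E'
from h import *
s,R=axes();print(s['t'],np.round(s['tcp_pos'],4))
p=r.camera_params("wrist");im=r.camera("wrist");np.save("pw2.npy",p['pose']);cv2.imwrite("pics/v2.png",im)
yh=np.array([np.sin(np.radians(9)),np.cos(np.radians(9))])
hsv=cv2.cvtColor(im,cv2.COLOR_BGR2HSV)
yc={}
for nm,m in(("yellow",cv2.inRange(hsv,(18,120,90),(34,255,255))),("green",cv2.inRange(hsv,*HSV["green"]))):
    n,l,st,ce=cv2.connectedComponentsWithStats(m)
    for i in range(1,n):
        if st[i,4]>=15:
            q=onz(p,*ce[i],.032,True)
            if .55<q[0]<.8 and .05<q[1]<.3:
                print(nm,st[i].tolist(),ce[i].round(1),q[:2].round(4),"s",((q[:2]-[.618,.003])@yh).round(4)); yc[nm,i]=st[i]
                if nm=="yellow": Y=ce[i];y0=st[i]
p1={'camera_matrix':p['camera_matrix'],'pose':np.load("pw.npy")}
X=tri([ray(p1,286.6,19.1,True),ray(p,*Y,True)]);print("pointer tri",X.round(4),"s",(X[:2]-[.618,.003])@yh)
lab=cv2.cvtColor(im,cv2.COLOR_BGR2LAB).astype(int)-128
x1=y0[0];v=y0[1]
print("a* u",x1-30,"v",max(v-25,0));print(lab[max(v-25,0):v+30,x1-30:x1+6:1,1].tolist() if 0 else '\n'.join(' '.join(f"{k:2d}" for k in row) for row in lab[max(v-25,0):v+25,x1-30:x1+4,1]))
E
```

```text
35.85 [0.7364 0.0009 0.2604]
yellow [277, 50, 23, 5, 78] [287.8  51.4] [0.7144 0.1546] s 0.1648
green [228, 29, 27, 46, 132] [247.4  50.1] [0.6658 0.1667] s 0.1691
pointer tri [0.7146 0.1555 0.0276] s 0.16577264873358089
a* u 247 v 25
-2 -2 -2 -3 -3 -3 -2 -3 -2 -2 -2 -2 -3 -3 -2 -4 -2 -3 -3 -3 -2 -2 -3 -3 -3 -3 -3 -2 -2 -3 -2 -2 -2 -2
-1 -2 -3 -3 -3 -2 -3 -3 -3 -2 -3 -1 -2 -3 -3 -2 -2 -2 -2 -3 -3 -2 -2 -3 -3 -2 -2 -2 -1 -3 -3 -2 -2 -1
-2 -2 -1 -1 -2 -3 -2 -3 -3 -3 -3 -3 -2 -1 -3 -3 -2 -2 -2 -3 -3 -3 -2 -2 -3 -2 -3 -3 -3 -3 -2 -1 -2 -1
-2 -2 -1 -2 -3 -2 -2 -3 -3 -2 -3 -2 -3 -2 -1 -2 -3 -2 -2 -2 -3 -3 -2 -3 -2 -2 -2 -3 -3 -3 -2 -3 -2 -1
-3 -2 -1 -2 -1 -2 -3 -3 -3 -2 -3 -1 -3 -2 -2 -2 -3 -3 -3 -2 -3 -2 -2 -1 -2 -2 -2 -3 -2 -2 -2 -2 -2 -2
-7 -5 -2 -1 -1 -2 -3 -2 -4 -2 -3 -3 -2 -1 -3 -2 -2 -3 -2 -2 -2 -2 -2 -3 -2 -2 -2 -3 -3 -2 -2 -3 -2 -1
-14 -10 -5 -1 -2 -2 -2 -2 -2 -3 -3 -2 -3 -3 -2 -1 -2 -4 -3 -3 -3 -3 -3 -2 -3 -2 -2 -3 -3 -3 -3 -3 -2  1
-23 -17 -10 -5 -2 -2 -3 -3 -3 -3 -2 -3 -3 -3 -2 -2 -2 -3 -2 -2 -2 -2 -3 -2 -3 -2 -3 -2 -2 -2 -2 -2 -1  0
-27 -25 -17 -10 -3 -1 -3 -2 -3 -2 -3 -2 -2 -
[... 3671 characters left out ...]
2 -3 -3 -3 -3 -3 -2 -3 -2 -3 -3 -2 -2 -2 -3 -3 -2 -2 -3 -3 -2 -2 -2 -3 -2 -4 -2 -2 -2 -1
-2 -2 -1 -2 -3 -3 -2 -3 -2 -2 -2 -3 -2 -3 -2 -2 -3 -2 -4 -2 -3 -2 -3 -3 -2 -3 -2 -3 -2 -3 -3 -3 -1 -2
-1 -2 -3 -1 -2 -3 -3 -2 -2 -2 -2 -3 -2 -3 -2 -3 -2 -2 -3 -3 -3 -3 -2 -2 -3 -2 -2 -2 -3 -2 -2 -2 -1 -1
-1 -1 -2 -3 -3 -2 -3 -2 -3 -3 -3 -3 -3 -2 -3 -3 -2 -3 -2 -2 -3 -3 -2 -3 -2 -3 -2 -3 -2 -3 -2 -2 -1 -1
-2 -3 -2 -3 -3 -3 -3 -3 -2 -2 -2 -3 -2 -2 -3 -3 -2 -4 -3 -3 -2 -3 -3 -1 -2 -2 -3 -5 -3 -2 -2 -1 -1  0
-2 -2 -3 -3 -3 -3 -2 -3 -4 -2 -3 -2 -2 -2 -2 -2 -3 -2 -2 -3 -3 -3 -2 -2 -2 -2 -2 -3 -2 -3 -2 -2 -1  0
-2 -3 -2 -3 -3 -3 -2 -3 -3 -2 -3 -2 -2 -2 -2 -2 -2 -2 -2 -2 -4 -1 -3 -3 -2 -2 -3 -2 -3 -2 -2 -2 -1  0
```

The red mark is found at u 262–271, v≈48.4, with the pointer next to it at u 277–300.

```bash
python3 - <<'E'
from h import *
p=r.camera_params("wrist");p={'camera_matrix':p['camera_matrix'],'pose':np.load("pw2.npy")}
im=cv2.imread("pics/v2.png");lab=cv2.cvtColor(im,cv2.COLOR_BGR2LAB).astype(float)-128
f=lambda z,u,v,a:((onz(p,u,v,z,True)[:2]-[.618,.003])@np.array([np.sin(a),np.cos(a)]))
b=lab[44:62,:,2]
ys=[];
for u in range(276,302,3):
    w=np.clip(lab[46:60,u,2]-15,0,None)
    if w.sum()>5: ys.append((u,46+(w*np.arange(14)).sum()/w.sum()))
print("yellow col centroids",np.round(ys,1).tolist())
for a in(8,9,10):
    a=np.radians(a)
    print("red",[round(float(f(z,u,48.45,a)),4) for z in(.028,.032) for u in(263.,270.)],"yel",[round(float(f(z,u,v,a)),4) for z in(.026,.028,.032) for u,v in(ys[1],ys[-2])])
for u,v in((263.,48.5),(270.,48.4),ys[1],ys[-2]):print(onz(p,u,v,.03,True).round(4))
E
```

```text
yellow col centroids [[279.0, 51.5], [282.0, 51.4], [285.0, 51.3], [288.0, 51.2], [291.0, 51.1], [294.0, 51.0], [297.0, 51.6]]
red [0.1702, 0.1695, 0.1692, 0.1686] yel [0.1652, 0.165, 0.1648, 0.1646, 0.1639, 0.1637]
red [0.1709, 0.1704, 0.1699, 0.1695] yel [0.1664, 0.1664, 0.1659, 0.166, 0.165, 0.1651]
red [0.1716, 0.1712, 0.1706, 0.1703] yel [0.1674, 0.1677, 0.167, 0.1673, 0.1661, 0.1664]
[0.6849 0.1649 0.03  ]
[0.6934 0.1632 0.03  ]
[0.7073 0.1564 0.03  ]
[0.7216 0.1542 0.03  ]
```

The mark is about 3.5–4 mm past the pointer, and the side view also says about 2.5 mm past. I'll go back to the grip and draw the sled back 3.5 mm.

{"method": "step_arm", "body": {"targets": [[8,[0,-0.5,-4],0],[8,[0,-0.5,-8],0],[8,[0,-0.5,-12],0],[8,[0,-0.5,-16],0],[8,[0,-0.5,-20],0]]}}

```text
t: 36.32
tcp_pos: [0.535, 0.0244, 0.2646]
eef_rot: [0.144, 1.597, -0.098]
wrist_force: [0.5, 0.6, 1.6]
finger_gap: 0.0799
```

{"method": "step_arm", "body": {"targets": [[8.4,[0,2,-3.5],0],[8.4,[0,6,-5],0],[8.4,[0,10,-5.4],0],[8.4,[0,14,-5.4],0],[8.4,[0,16,-5.4],0]]}}

```text
t: 36.73
tcp_pos: [0.5052, 0.1955, 0.2708]
eef_rot: [0.142, 1.598, -0.092]
wrist_force: [0.5, 1.3, -0.1]
finger_gap: 0.0841
```

```bash
python3 - <<'E'
from h import *
s,R=axes();print(s['t'],np.round(s['tcp_pos'],4),R.round(3).tolist(),(R.T@(np.array([.511,.191,.0535])-s['tcp_pos'])*100).round(2))
E
```

```text
36.7333 [0.5052 0.1955 0.2708] [[-0.028, 0.148, 0.989], [0.033, 0.989, -0.147], [-0.999, 0.029, -0.032]] [21.68 -0.99  1.34]
```

{"method": "step_arm", "body": {"targets": [[8.4,[3,-0.5,0.6],0],[8.4,[6,-1,1.3],0],[8.4,[9,-1,1.3],0],[8.4,[12,-1,1.3],0],[8.4,[12,-1,1.3],0]]}}

```text
t: 37.15
tcp_pos: [0.5091, 0.1858, 0.1446]
eef_rot: [0.138, 1.607, -0.098]
wrist_force: [-0.7, -0.1, -0.5]
finger_gap: 0.0839
```

{"method": "step_arm", "body": {"targets": [[8.4,[3,0,0],0],[8.4,[6,0,0],0],[8.4,[8.5,0,0],0],[8.4,[9.6,0,0],0],[8.4,[9.6,0,0],0]]}}

```text
t: 37.57
tcp_pos: [0.5044, 0.1878, 0.0474]
eef_rot: [0.137, 1.611, -0.1]
wrist_force: [0.6, -0.7, 0.8]
finger_gap: 0.0843
```

{"method": "step_arm", "body": {"targets": [[8,[0,0,0],0],[6,[0,0,0],0],[4,[0,0,0],0],[2,[0,0,0],0],[2,[0,0,0],0]]}}

```text
t: 37.98
tcp_pos: [0.5094, 0.1878, 0.0496]
eef_rot: [0.139, 1.6, -0.098]
wrist_force: [16.1, -3.6, -2.1]
finger_gap: 0.0324
```

{"method": "step_arm", "body": {"targets": [[2,[0,0,0],0],[2,[0,0,0],0],[2,[0,0,0],0],[2,[0,0,0],0],[2,[0,0,0],0]]}}

```text
t: 38.4
tcp_pos: [0.5104, 0.1876, 0.0499]
eef_rot: [0.14, 1.597, -0.098]
wrist_force: [3.4, -0.9, -3.1]
finger_gap: 0.0288
```

{"method": "step_arm", "body": {"targets": [[2,[0,-0.1,0],0],[2,[0,-0.2,0],0],[2,[0,-0.3,0],0],[2,[0,-0.35,0],0],[2,[0,-0.35,0],0]]}}

```text
t: 38.82
tcp_pos: [0.5099, 0.1842, 0.0499]
eef_rot: [0.14, 1.597, -0.098]
wrist_force: [3.7, -0.3, -4.3]
finger_gap: 0.0292
```

{"method": "step_arm", "body": {"targets": [[2,[0,0,0],0],[2,[0,0,0],0],[2,[0,0,0],0],[2,[0,0,0],0],[2,[0,0,0],0]]}}

```text
t: 39.23
tcp_pos: [0.5099, 0.1842, 0.0499]
eef_rot: [0.14, 1.597, -0.098]
wrist_force: [3.4, 1.1, -3.5]
finger_gap: 0.0295
```

```bash
python3 sp.py | grep -v "^1[57]"
```

```text
39.2333 [0.5099 0.1842 0.0499] [ 3.4  1.1 -3.5]
scene [160.  278.4] (140, 262, 42, 34) 803.0 
scene [379.4 185.2] (372, 177, 19, 15) 132.5 0.1644
scene [340.2 294.5] (331, 286, 20, 15) 122.5 
scene [316.8 329.9] (306, 322, 22, 14) 112.5 
scene [369.3 119.3] (363, 112, 15, 14) 105.5 
scene [289.6 370.8] (278, 364, 22, 12) 96.0 
g/o (448.34467272931397, 96.5838104861345) (405, 70, 87, 50)
side [237.5 312.5] (222, 297, 29, 27) 449.5 
side [459.4 185.5] (441, 179, 39, 14) 285.5 
side [255.4 218.3] (245, 213, 21, 11) 149.5 0.1683
side [328.9 159.4] (321, 152, 16, 15) 137.5 
side [346.6 149.3] (339, 143, 15, 13) 122.0 
side [254.8 209.2] (244, 205, 22, 8) 80.0 0.1682
side [314. 170.] (309, 163, 10, 15) 73.0 
g/o (608.8710217755444, 85.84589614740368) (603, 81, 13, 11)
g/o (95.10116433103255, 345.39270027190963) (27, 286, 121, 114)
g/o (17.62588288904078, 369.9922533606744) (0, 342, 38, 54)
```

The side view now gives bottle 0.168 against head 0.169, and the mark should sit within 1 mm of the pointer. Release and rise.

{"method": "step_arm", "body": {"targets": [[3.5,[0,0,0],0],[5,[0,0,0],0],[7,[0,0,0],0],[8,[0,0,0],0],[8,[0,0,0],0]]}}

```text
t: 39.75
tcp_pos: [0.5094, 0.1842, 0.0499]
eef_rot: [0.139, 1.598, -0.098]
wrist_force: [-0.0, 0.4, 0.5]
finger_gap: 0.0795
```

{"method": "step_arm", "body": {"targets": [[8,[-3,0,0],0],[8,[-6,0,0],0],[8,[-10,0,0],0],[8,[-14,0,0],0],[8,[-18,0,0],0]]}}

```text
t: 40.17
tcp_pos: [0.5139, 0.1787, 0.2315]
eef_rot: [0.139, 1.599, -0.098]
wrist_force: [1.2, 0.4, 0.4]
finger_gap: 0.0799
```

{"method": "step_arm", "body": {"targets": [[8,[-1,-4,0],0],[8,[-2,-8,0],0],[8,[-3,-12,0],0],[8,[-3,-16,0],0],[8,[-3,-18,0],0]]}}

```text
t: 40.58
tcp_pos: [0.4867, -0.0051, 0.2582]
eef_rot: [0.143, 1.598, -0.103]
wrist_force: [0.3, -0.1, 0.0]
finger_gap: 0.0802
```

{"method": "step_arm", "body": {"targets": [[8,[0,0,4],0],[8,[0,0,8],0],[8,[0,0,12],0],[8,[0,0,16],0],[8,[0,0,20],0]]}}

```text
t: 41.0
tcp_pos: [0.6855, -0.0361, 0.2514]
eef_rot: [0.143, 1.599, -0.102]
wrist_force: [1.7, -0.5, 0.5]
finger_gap: 0.0802
```

{"method": "step_arm", "body": {"targets": [[8,[0,0,2],0],[8,[0,0,3],0],[8,[0,0,3],0],[8,[0,0,3],0],[8,[0,0,3],0]]}}

```text
t: 41.42
tcp_pos: [0.7142, -0.0406, 0.2503]
eef_rot: [0.143, 1.6, -0.102]
wrist_force: [1.3, 0.4, 1.8]
finger_gap: 0.08
```

```bash
python3 sp.py | grep -v "^1[57]"; python3 - <<'E'
from h import *
s,R=axes();p=r.camera_params("wrist");im=r.camera("wrist");cv2.imwrite("pics/v3.png",im)
yh=np.array([np.sin(np.radians(9)),np.cos(np.radians(9))])
hsv=cv2.cvtColor(im,cv2.COLOR_BGR2HSV);a=cv2.cvtColor(im,cv2.COLOR_BGR2LAB)[...,1].astype(int)-128
for nm,m,z in(("yellow",cv2.inRange(hsv,(18,120,90),(34,255,255)),.028),("red",(a>9).astype(np.uint8),.031)):
    n,l,st,ce=cv2.connectedComponentsWithStats(m)
    for i in range(1,n):
        q=onz(p,*ce[i],z,True)
        if st[i,4]>=5 and .67<q[0]<.76 and .1<q[1]<.22: print(nm,st[i].tolist(),ce[i].round(1),q[:2].round(4),"s",((q[:2]-[.618,.003])@yh).round(4))
E
```

```text
41.4167 [ 0.7142 -0.0406  0.2503] [1.3 0.4 1.8]
scene [160.  278.5] (140, 262, 42, 34) 804.0 
scene [340.2 294.5] (331, 286, 21, 15) 121.0 
scene [316.8 330. ] (306, 322, 22, 14) 112.5 
scene [290.1 370.4] (278, 362, 23, 14) 101.0 
g/o (448.7728446563369, 97.51102502979738) (408, 70, 85, 51)
g/o (345.07260726072604, 157.89438943894388) (342, 152, 8, 14)
side [237.6 312.6] (222, 298, 30, 27) 440.0 
side [459.4 185.5] (441, 179, 39, 14) 283.5 
side [255.4 218.3] (245, 213, 22, 11) 152.5 0.168
side [310.  170.6] (302, 163, 17, 15) 151.0 
side [329.  159.4] (321, 153, 16, 14) 135.5 
side [346.6 149.3] (339, 143, 15, 13) 121.0 
side [254.8 209.3] (245, 205, 21, 9) 79.0 0.168
g/o (608.919658119658, 86.01709401709401) (603, 81, 13, 11)
g/o (95.08699451260004, 345.2147425815246) (27, 286, 121, 114)
g/o (17.625145789596452, 369.7399113599253) (0, 342, 38, 53)
g/o (294.1867612293144, 232.97399527186758) (287, 224, 11, 23)
yellow [290, 12, 22, 7, 84] [302.  14.] [0.7161 0.1553] s 0.1657
red [274, 13, 10, 2, 18] [278.5  13.5] [0.6889 0.1607] s 0.1668
```

```bash
python3 -c "
from cell import r
print(r.hand_in())"
```

```text
the job is handed in; nothing more can be done
None
```

The job is done and handed in at about 41.6 s of the 72 s allowed; no verdict came back.

- **Sled to the loading stop:** I pulled it back until the wrist force jumped to 47 N and it stopped moving.
- **Bottle stood up:** I swung it upright in a deliberately loose cap grip, pivoting on its base rim, then let go. A picture showed it standing free.
- **Bottle in the pocket:** I lowered it slowly to about 6 N of contact and released it. The contact height matched the pocket floor, not the rim.
- **Sled under the head:** I slid it forward about 170 mm, then drew it back 3.4 mm after a check and let go.

**Last checks:**
- The sled's red mark was about 1 mm past the yellow pointer along the track.
- The side view put the bottle at 0.168 m and the head at 0.169 m.
- The scene view disagreed: just before the final release it put the bottle 4–5 mm short of the head. I gave it less weight because it looks nearly along the track, so small pixel errors count for a lot.
- The labels of the three bystanders by the head's loading end had not moved. The fourth (near the blue tray) was last seen in place by the side view.
- The arm was clear of everything.

**What went wrong on the way:**
- One turn of the gripper ran joint 7 to within 0.01 rad of its limit, so I turned the other way.
- One cap grasp missed.
- One grasp on the standing bottle caught its shoulder, so I lifted it about 8 cm, set it back on the table and took it again on the cap.
- The last check pictures were only measured by script, because the 12-picture viewing limit was used up.

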